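Strip down the axle-checking set-up

TASK

The axle lying in the V-blocks has been checked, so strip the set-up down from the top, one piece at a time: first lift the axle straight up and level out of both V-blocks, without shifting what it lies on, and lay it centred in the empty row of the axle rack. Then put the large V-block, the small V-block and the packing bar back, each flat on the floor of the pocket of its own wooden tray, V upward. Set every piece down rather than dropping it, and leave the dial gauge standing where it is.

Things in the scene. Friction and masses are not known exactly. Their poses are not given: they have to be found in the camera images.
- axle: Bright round axle, 24 mm diameter over 160 mm, with a 15 mm diameter, 25 mm long journal at each end; about 0.6 kg. Origin at its centre, x along it; same both ways round, roll about x is of no account. At the start it lies level across both V-blocks, axis 77 mm above the bench; the blocks and packing begin 29 mm or more to each side of its middle.
- large_v: Large steel V-block, 36 mm long (x, along the groove) x 60 wide (y) x 60 high, about 0.7 kg. Origin at the centre of its underside, z up. 90 degree groove in the top, 40 mm wide, 20 deep; flat end faces; side slots 6 mm deep, 16 to 26 mm up. Stands on a dark iron plate (210 x 100 mm, top 20 mm above the bench) under one half of the axle, groove along the axle.
- small_v: Small steel V-block, 28 mm long (x, along the groove) x 42 wide (y) x 32 high, about 0.26 kg. Origin at the centre of its underside, z up. 90 degree groove in the top, 28 mm wide, 14 deep; flat end faces; side slots 4 mm deep, 7 to 12 mm up. Stands on the packing bar (underside 42 mm above the bench) under the axle's other half, groove along the axle.
- packing: Packing bar: plain rectangular steel bar with two dark holes, 34 mm (x) x 80 (y) x 22 high, about 0.4 kg. Origin at the centre of its underside, z up. At the start it lies on the dark iron plate, underside 20 mm above the bench, under the small V-block, its length square to the axle; its two ends show from above.
- rack_row (a point): Empty row of the fixed plywood axle rack (160 x 152 mm): two V notches, 44 mm wide, 22 deep, in upright bars 14 mm thick, 62 high, 124 apart. The point is where the axle's centre comes to rest, midway between the bars, 57 mm above the bench; x along the row, z up. The other row, 76 mm away towards +y, holds a thinner dark axle (18 mm diameter) that stays.
- large_pocket (a point): Floor centre of the large V-block's pocket in its fixed wooden tray (126 x 92 mm). Pocket 52 mm (x) x 76 (y), walls 4 mm high, 8 thick; floor 8 mm above the bench, z up. The block's groove goes along x. The next compartment, 34 to 84 mm away along +x, holds the large bow clamp (flat steel U 72 mm wide, with a screw), no higher than the walls; fixed.
- small_pocket (a point): Floor centre of the small V-block's pocket in its fixed wooden tray (104 x 74 mm, the smallest tray). Pocket 44 mm (x) x 58 (y), walls 4 mm high, 8 thick; floor 8 mm above the bench, z up. The block's groove goes along x. The next compartment, 30 to 66 mm away along +x, holds the small bow clamp (flat steel U 52 mm wide, with a screw), no higher than the walls; fixed.
- packing_pocket (a point): Floor centre of the packing bar's pocket in its fixed wooden tray (118 x 112 mm, the widest tray). Pocket 50 mm (x) x 96 (y), walls 4 mm high, 8 thick; floor 8 mm above the bench, z up. The bar's length goes along y. The next compartment, 33 to 77 mm away along +x, holds two thin steel bars with holes, no higher than the walls; fixed.
- dial_gauge: Dial gauge on a small magnetic stand, loose, about 0.8 kg: grey block base 50 x 40 x 34 mm, thin post, round 38 mm dial, 91 mm high in all, standing among the trays. Origin at the centre of the base's underside, z up. To be left alone.

How it is judged:
On the way, in this order (a step that is already met when the one before it is completed fails the run):
1. the axle has been lifted level (within 0.17 rad) at least 30 mm up out of both V-blocks, and these and the packing bar have not shifted more than 15 mm (height (world z) of axle above 0.107 m and angle between axle's own x axis and vertical above 1.4 rad and distance of each of large_v, small_v, packing from where it was at the start of the episode below 0.015 m), for 0.1 s.
2. the axle lies in the empty row of the rack (horizontal distance between axle and rack_row below 0.02 m and z of axle in the frame of rack_row between -0.006 and 0.006 m and angle between the x axis of axle and the x axis of rack_row, either way round below 0.1 rad and linear speed of axle below 0.02 m/s and contact force between axle and the fingers below 0.2 N), for 0.2 s.
At the end, for the whole second after the job is handed in: At rest: axle in the empty row, centre within 20 mm (6 mm in height), along the row within 0.1 rad; both V-blocks (V up) and the packing bar each flat in their own tray's pocket, within 13 mm of its centre, 4 mm in height and 0.08 rad of tilt (horizontal distance between axle and rack_row below 0.02 m and z of axle in the frame of rack_row between -0.006 and 0.006 m and angle between the x axis of axle and the x axis of rack_row, either way round below 0.1 rad and linear speed of each of axle, large_v, small_v, packing below 0.02 m/s and angular speed of each of axle, large_v, small_v, packing below 0.2 rad/s and horizontal distance between large_v and large_pocket below 0.013 m and z of large_v in the frame of large_pocket between -0.004 and 0.004 m and angle between each of large_v, small_v, packing's own z axis and vertical below 0.08 rad and horizontal distance between small_v and small_pocket below 0.013 m and z of small_v in the frame of small_pocket between -0.004 and 0.004 m and horizontal distance between packing and packing_pocket below 0.013 m and z of packing in the frame of packing_pocket between -0.004 and 0.004 m); the robot touches nothing.
It fails at once if the axle, a V-block or the packing bar is dropped or knocked about (moves faster than 0.5 m/s while the fingers do not touch it) ((linear speed of axle above 0.5 m/s and contact force between axle and the fingers below 0.05 N) or (linear speed of large_v above 0.5 m/s and contact force between large_v and the fingers below 0.05 N) or (linear speed of small_v above 0.5 m/s and contact force between small_v and the fingers below 0.05 N) or (linear speed of packing above 0.5 m/s and contact force between packing and the fingers below 0.05 N)).
It fails at once if the packing bar is lifted with the small V-block still on it (height (world z) of packing above 0.035 m and distance between packing and small_v below 0.035 m).
It fails at once if the dial gauge is pushed more than 15 mm or tipped (distance of dial_gauge from where it was at the start of the episode above 0.015 m or angle between dial_gauge's own z axis and vertical above 0.2 rad).
It also fails if it takes over 128 s, if anything falls off the work surface, if the arm or the gripper's body presses on something with over 40 N, if the wrist force passes 120 N, or if a joint passes its speed limit or range.

ROBOT

A 6-joint arm with a two-finger parallel gripper is mounted at the origin on the work surface. World frame = base frame: x ahead of the robot, y to its left, z up, the work surface at z = 0. Lengths are in m, angles in rad, forces in N, time in s.
With the tool pointing down it reaches from about 0.35 to 0.95 m from the base axis. Payload 17.4 kg.
Tool frame: the origin (TCP) lies midway between the tips of the shut fingers; the grasp point (between the pads) lies 19 mm behind it; z points along the fingers, y is the line along which they close (so a half turn about z gives the same grasp; the last joint's range is limited). The gripper opens to 93 mm and grips with 3 to 60 N. Pads are 15 mm wide; open, the fingers measure 128 mm over their backs; the gripper's body (75 mm by 188 mm) begins 65 mm behind the grasp point.
Start: joints at [-1.353, 0.116, 1.442, -0, 1.584, -0.038], TCP at [0.171, -0.653, 0.219] pointing down, gripper open.
Joint ranges: [-2.83, 2.83], [-0.83, 2.19], [0.07, 2.5], [-1.14, 4.28], [0.01, 3], [-2.97, 2.97]. Speed limits (rad/s): [1.89, 1.89, 2.22, 3.14, 3.14, 3.14].

INTERFACE

Orientations are given as a unit quaternion [w, x, y, z].
In Python, from plant import sense, viewer, hand_in gives the robot as it stands.
- The arm moves only by the tool carry_out, never from a script. Its argument "motion" is a list of rows, each an object of numbers: "x", "y", "z": the shift along the tool's x, y, z in mm; "roll": the turn about the tool's z in units of 6 degrees (1.0 is 6 degrees). In form: [{"x": .., "y": .., "z": .., "roll": ..}, ...]. A call has 1 to 10 rows; each row shifts and turns the commanded pose from where the row before left it, along the tool's axes as they then stand; what a row does not reach is not made up. A row lasts 1/10 s, in which the tool goes at most 50 mm and 8.59 degrees, less where a joint would pass 70% of its speed; a pose out of reach is approached as far as the arm can. A call is refused whole if a number of a shift passes 50 or a number of a turn 1, either way. A call with a gripper value outside its range is refused whole. "fingers" is the gripper command: -1 is shut, 1 is fully open, values between are in proportion, set as the call begins (left out, the last holds). The fingers move at their own pace and stop on an object; "newtons" is the grip in N (left out, the last holds). Time passes only in rows, so rows that do not move let the fingers close. It gives the time, the measured TCP pose, the force, the opening and the grip force at its end, in the units of the state.
- sense(): the state, without advancing time (a new reading comes with each control period).
- viewer.capture(name): name is "side" or "top" or "wrist"; returns the picture (384x512x3 uint8, red, green, blue); there is no depth.
- viewer.camera_info(name): a dict with "camera_matrix" (3x3 intrinsics, pixels), "R" (3x3) and "t" (3): a world point X has camera coordinates R X + t. Camera axes: x right, y down, z forward; pixel columns grow to the right and rows downward; lengths in m; the calibration is good to about 2 mm. A picture is of the moment at which its call begins: read the wrist's pose just before it. camera_info takes no time and is no camera call; for the wrist camera it gives the pose at the moment of the call.
- hand_in(): hands the job in; it is judged then, once.
The state is a dict: "t": time; "joints": joint angles; "qd": joint speeds; "effort": joint torques, N m; "position": TCP position; "eef_rot": TCP orientation; "wrist_force": force on the tool from outside, world axes, zero at the start; "wrist_torque": the same for the moment, N m; "grip_width": opening from 0.0 (shut) to 1.0 (fully open); "grasp_force": force on a finger pad.
Only numpy, scipy, OpenCV 4.12 (cv2) and the standard library are available. Lean on these libraries where they do the work, as an engineer would, in place of code of your own. Each camera call takes 0.05 s, during which the arm holds its last target. There are 200 camera calls.

## Working session

There is one attempt and no reset: what is moved stays moved. The work goes in short steps, Python scripts to look and compute and a tool call to move; the robot and the scene stay as the last step left them, time stands still between calls to the robot, and variables do not carry over. Pictures are saved under pics/ and viewed, at most 14 in all, crops included, and the job is handed in when it is done.

Besides the shell and the picture viewer there is one more tool, called after "Emit:" as a command line: name --argument value ..., lists and objects as JSON in quotes. carry_out: Moves the arm, as the interface text tells. Its arguments: {"type":"object","properties":{"motion":{"type":"array","items":{"type":"object","properties":{"x":{"type":"number"},"y":{"type":"number"},"z":{"type":"number"},"roll":{"type":"number"}}}},"fingers":{"type":"number"},"newtons":{"type":"number"}},"required":["motion"]}

```bash
mkdir -p pics; ls
cat > h.py <<'E'
import numpy as np, cv2
from plant import sense, viewer, hand_in
def cap(n,f):
    im=viewer.capture(n); cv2.imwrite('pics/'+f,im[:,:,::-1]); return im
def ray(n,uv,z,ci=None):
    ci=ci or viewer.camera_info(n); K,R,t=[np.array(ci[k],float) for k in('camera_matrix','R','t')]
    c=-R.T@t; d=R.T@np.linalg.solve(K,[uv[0],uv[1],1]); return c+d*(z-c[2])/d[2]
def proj(n,X,ci=None):
    ci=ci or viewer.camera_info(n); K,R,t=[np.array(ci[k],float) for k in('camera_matrix','R','t')]
    p=K@(R@np.array(X,float)+t); return p[:2]/p[2]
E
python3 - <<'E'
from h import *
s=sense(); print({k:np.round(s[k],3) for k in s})
for n in('top','side','wrist'):
    im=cap(n,n+'0.png'); ci=viewer.camera_info(n); R=np.array(ci['R']); print(n,np.round(-R.T@np.array(ci['t']),3),np.round(R[2],2),np.array(ci['camera_matrix'])[0,0])
t=cv2.imread('pics/top0.png'); cv2.imwrite('pics/top0b.png',cv2.resize(t,(800,600),interpolation=cv2.INTER_CUBIC))
E
```

```text
pics
{'t': np.float64(0.0), 'joints': array([-1.353,  0.116,  1.442, -0.   ,  1.584, -0.038]), 'qd': array([-0.   , -0.002,  0.001,  0.002,  0.   , -0.   ]), 'effort': array([ 2.0000e-03, -7.2125e+01, -6.2261e+01,  7.8000e-02,  2.4000e-02,
       -0.0000e+00]), 'position': array([ 0.171, -0.653,  0.218]), 'eef_rot': array([-0.001,  0.992,  0.128, -0.   ]), 'wrist_force': array([-0.185,  0.151,  0.561]), 'wrist_torque': array([ 0.001,  0.044, -0.033]), 'grasp_force': np.float64(0.0), 'grip_width': np.float64(1.0)}
top [0.355 0.004 1.041] [ 0.21  0.01 -0.98] 354.06037194124707
side [0.519 0.716 0.698] [ 0.04 -0.77 -0.63] 376.5001773361341
wrist [ 0.251 -0.632  0.384] [-0.28 -0.07 -0.96] 291.33365330418843
```

View pics/top0b.png

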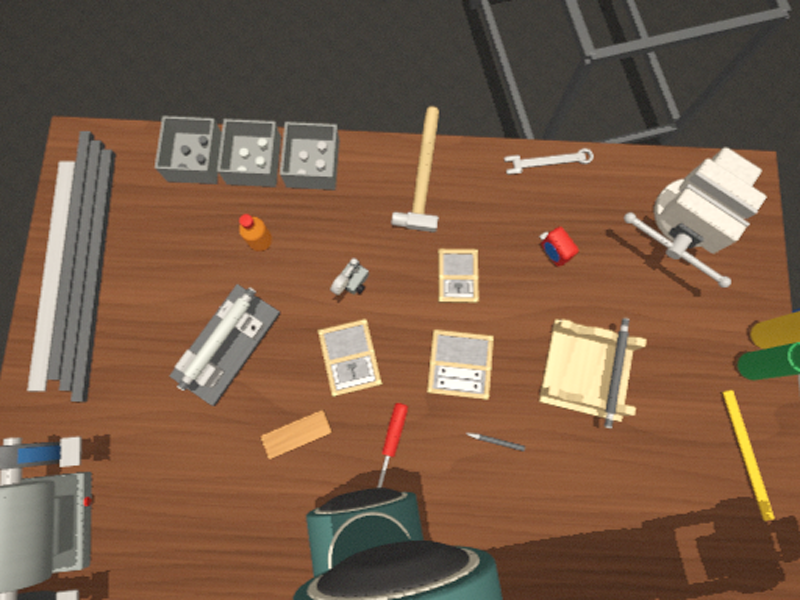

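View pics/side0.png

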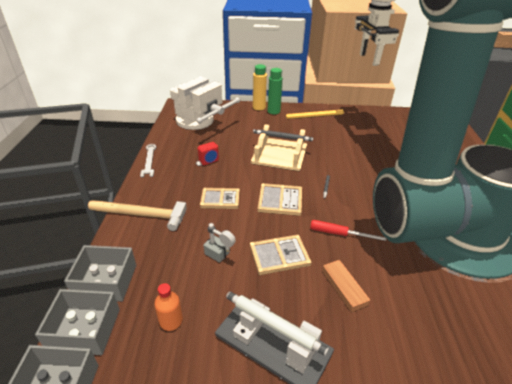

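The top view (800 px wide) shows the set-up at about (225,340) and the gauge at (350,278). The large tray is at (350,357), the packing tray at (461,364), the small tray at (458,275) and the rack at (590,370), with the empty row on its left. In each tray the pocket is the far half, so pocket +x points back toward the robot.

Run:
```python
from h import *
ci=viewer.camera_info('top')
im=cv2.imread('pics/top0.png'); hsv=cv2.cvtColor(im,cv2.COLOR_BGR2HSV)
def r(p,z): return np.round(ray('top',(p[0],p[1]),z,ci)[:2],4)
# light wood
m=cv2.inRange(hsv,(12,40,150),(32,150,255)); m=cv2.morphologyEx(m,cv2.MORPH_CLOSE,np.ones((3,3)))
for c in cv2.findContours(m,cv2.RETR_EXTERNAL,cv2.CHAIN_APPROX_NONE)[0]:
    if cv2.contourArea(c)<300: continue
    b=cv2.boxPoints(cv2.minAreaRect(c)); w=[r(p,.012) for p in b]
    q=np.array(w); print('wood',np.round(b).astype(int).tolist(),'ctr',q.mean(0).round(3),'edges',np.linalg.norm(np.roll(q,-1,0)-q,axis=1).round(3)[:2],'ang',np.degrees(np.arctan2(*(q[1]-q[0])[::-1])).round(1),np.degrees(np.arctan2(*(q[2]-q[1])[::-1])).round(1))
a=[r(np.array(p)/1.5625,.077) for p in((253,291),(182,388))]; print('axle',a,np.mean(a,0),np.linalg.norm(a[0]-a[1]),np.degrees(np.arctan2(*(a[0]-a[1])[::-1])))
print('gauge',r(np.array((350,282))/1.5625,.03))
S=cv2.resize(im[150:285,90:440],None,fx=2.28,fy=2.28,interpolation=cv2.INTER_CUBIC)
cv2.imwrite('pics/tc.png',S)
```

```text
wood [[164, 278], [206, 261], [213, 278], [172, 296]] ctr [0.329 0.185] edges [0.125 0.054] ang -64.0 -152.3
wood [[392, 268], [401, 213], [417, 216], [407, 271]] ctr [ 0.463 -0.43 ] edges [0.164 0.047] ang -11.9 -97.5
wood [[262, 251], [266, 207], [316, 211], [313, 255]] ctr [ 0.477 -0.095] edges [0.129 0.15 ] ang -1.8 -91.5
wood [[344, 259], [355, 201], [399, 209], [388, 267]] ctr [ 0.482 -0.334] edges [0.175 0.13 ] ang -10.8 -98.1
wood [[202, 206], [238, 200], [245, 249], [210, 255]] ctr [0.479 0.097] edges [0.107 0.145] ang -78.0 -167.8
wood [[231, 198], [239, 148], [340, 165], [332, 214]] ctr [ 0.628 -0.078] edges [0.155 0.313] ang -5.2 -96.6
wood [[259, 135], [269, 67], [285, 69], [275, 138]] ctr [ 0.884 -0.028] edges [0.236 0.053] ang -5.2 -96.4
axle [array([0.577 , 0.2713]), array([0.3992, 0.3755])] [0.4881 0.3234] 0.20608367232752814 -30.372509488560066
gauge [0.6147 0.1037]
```

View pics/tc.png

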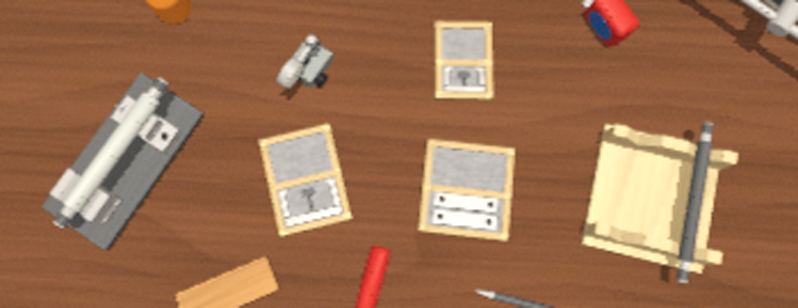

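The crop gives me enough to start moving. In it, the rack's empty row is the left one, running about -10° in world, and the axle lies at about -30°. I'll go over the rack first and look at it from near.

Emit:
carry_out --motion '[{"x": 40, "y": -22, "z": -5}, {"x": 40, "y": -22, "z": -5}, {"x": 40, "y": -22, "z": -5}, {"x": 40, "y": -22, "z": -5}, {"x": 40, "y": -22, "z": -5}, {"x": 40, "y": -22, "z": -5}, {"x": 40, "y": -22, "z": -5}, {"x": 40, "y": -22, "z": -5}, {"x": 40, "y": -22, "z": -5}, {"roll": 1}]' --fingers 1

```text
$.motion[0]: bad value
```

Emit:
carry_out --motion '[{"roll": 1}, {"roll": 1}, {"roll": 1}, {}, {}]'

```text
$.motion[0]: bad value
```

```bash
cat >> h.py <<'E'
def yaw(s=None):
    w,x,y,z=(s or sense())['eef_rot']; return np.degrees(np.arctan2(2*(x*y+w*z),1-2*(y*y+z*z)))
def to(x,y,z,yw=None):
    "tool-frame shift (mm) at present yaw, roll units to yw, order: shift then roll"
    s=sense(); p=np.array(s['position']); q=np.radians(yaw(s)); d=np.array([x,y,z])-p
    X=np.array([np.cos(q),np.sin(q)]); Y=np.array([np.sin(q),-np.cos(q)])
    r=0 if yw is None else -((yw-yaw(s)+180)%360-180)/6
    print('t %.1f pos'%s['t'],np.round(p,4),'yaw %.1f'%yaw(s),'-> shift',np.round([X@d[:2]*1e3,Y@d[:2]*1e3,-d[2]*1e3],1),'roll %.2f'%r)
E
python3 - <<'E'
from h import *
to(.47,-.34,.26,-10); ci=viewer.camera_info('wrist'); im=cap('wrist','w1.png'); np.savez('w1',**{k:np.array(v) for k,v in ci.items() if k in('camera_matrix','R','t')})
E
```

```text
t 0.1 pos [ 0.1708 -0.6529  0.2181] yaw 14.7 -> shift [ 368.7 -227.   -41.9] roll 4.11
```

View pics/w1.png

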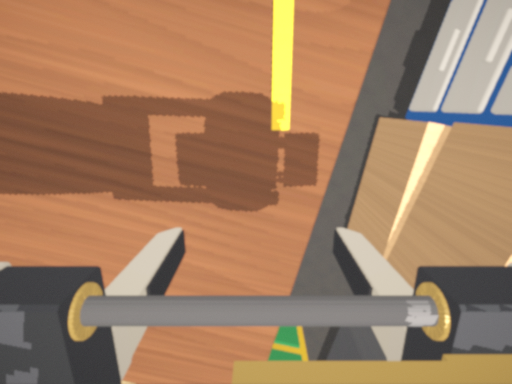

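The view is still from the start pose, because the move was refused (probably every row needs all four keys). It does show that the wrist camera sees the finger tips near (185,230) and (340,230).

Emit:
carry_out --motion '[{"x": 40, "y": -25, "z": -5, "roll": 0}, {"x": 40, "y": -25, "z": -5, "roll": 0}, {"x": 40, "y": -25, "z": -5, "roll": 0}, {"x": 40, "y": -25, "z": -5, "roll": 0}, {"x": 40, "y": -25, "z": -5, "roll": 0}, {"x": 40, "y": -25, "z": -5, "roll": 0}, {"x": 40, "y": -25, "z": -5, "roll": 0}, {"x": 40, "y": -25, "z": -5, "roll": 0}, {"x": 40, "y": -25, "z": -5, "roll": 0}, {"x": 0, "y": 0, "z": 0, "roll": 1}]' --fingers 1

```text
t: 1.2
position: [0.4651, -0.3407, 0.2643]
eef_rot: [-0.0, 0.997, 0.077, 0.001]
wrist_force: [-1.6, 0.2, -0.3]
grip_width: 1.002
grasp_force: 0.0
```

Emit:
carry_out --motion '[{"x": 0, "y": 0, "z": 0, "roll": 1}, {"x": 0, "y": 0, "z": 0, "roll": 1}, {"x": 0, "y": 0, "z": 0, "roll": 1}, {"x": 0, "y": 0, "z": 0, "roll": 0}, {"x": 0, "y": 0, "z": 0, "roll": 0}]'

```text
t: 1.7
position: [0.4621, -0.3443, 0.2636]
eef_rot: [-0.0, 0.997, -0.08, -0.0]
wrist_force: [0.3, 0.7, 0.1]
grip_width: 0.999
grasp_force: 0.0
```

Run:
```python
from h import *
to(.47,-.34,.26,-10); ci=viewer.camera_info('wrist'); im=cap('wrist','w2.png'); np.savez('w2',**{k:np.array(v) for k,v in ci.items() if k in('camera_matrix','R','t')})
p=sense()['position']; print(proj('wrist',p))
```

```text
t 1.7 pos [ 0.4621 -0.3443  0.2636] yaw -9.2 -> shift [ 7.1 -5.5  3.6] roll 0.14
[260.33569979 242.71215108]
```

View pics/w2.png

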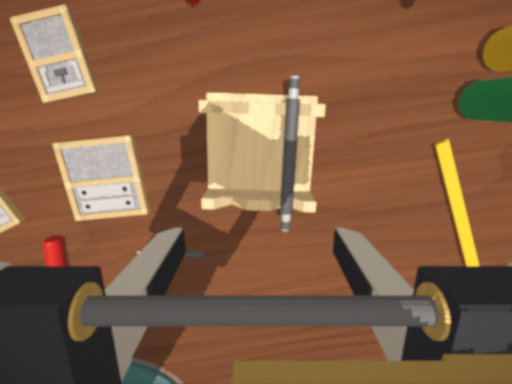

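The rack is at about (262,152), with its bars at rows ~104 and ~200 and the dark axle from (294,78) to (286,230). I'll enlarge it to pick the bar edges, and also pull the trays seen at (53,54) and (100,178).

Run:
```python
from h import *
im=cv2.imread('pics/w2.png'); cv2.imwrite('pics/w2c.png',cv2.resize(im[70:240,190:340],None,fx=3.5,fy=3.5,interpolation=cv2.INTER_CUBIC))
```

```text
(no output)
```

View pics/w2c.png

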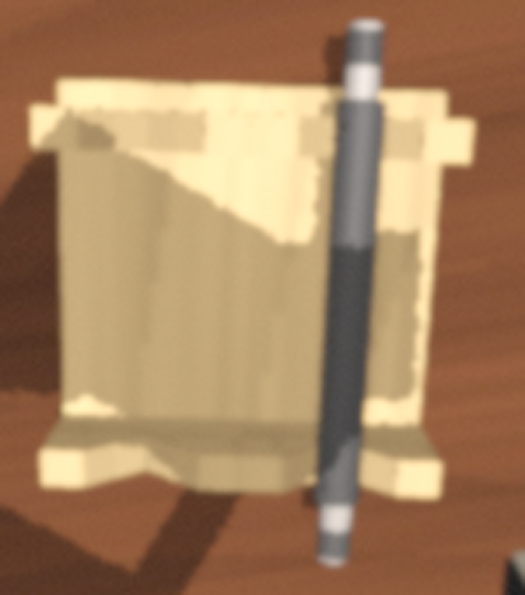

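The crop shows the bar tops. The far bar runs from (30,127) to (475,142), the near bar from (41,468) to (441,479), and the dark axle from (366,25) to (333,560).

Run:
```python
from h import *
ci=dict(np.load('w2.npz')); f=lambda p,z:ray('',(190+p[0]/3.5-.36,70+p[1]/3.5-.36),z,ci)[:2]
fl,fr,nl,nr=[f(p,.062) for p in((30,127),(475,142),(41,468),(441,479))]
d=lambda v:np.degrees(np.arctan2(v[1],v[0])).round(2)
n=np.linalg.norm
print(fl,fr,nl,nr); print('len',n(fl-fr),n(nl-nr),'sep',n((fl+fr)/2-(nl+nr)/2),'ang',d(fl+fr-nl-nr),d(fl-fr)-90,d(nl-nr)-90)
c=(fl+fr+nl+nr)/4; a=[f((366,25),.0527),f((333,560),.0527)]; A=np.mean(a,0); print('c',c,'axle',A,n(a[0]-a[1]),d(a[0]-a[1]))
for th in (d(fl+fr-nl-nr),d(a[0]-a[1])):
    t=np.radians(th); u=np.array([np.cos(t),np.sin(t)]); v=np.array([-u[1],u[0]])
    print('row from c',c+.038*v,'row from axle',A+v*.076+u*(u@(c-A)),'axle off',(A-c)@v,(A-c)@u)
# trays seen in w2: wood boxes at z=.012
im=cv2.imread('pics/w2.png'); m=cv2.inRange(cv2.cvtColor(im,cv2.COLOR_BGR2HSV),(12,40,150),(32,160,255)); m[:,190:]=0
m=cv2.morphologyEx(m,cv2.MORPH_CLOSE,np.ones((3,3)))
for k in cv2.findContours(m,cv2.RETR_EXTERNAL,cv2.CHAIN_APPROX_NONE)[0]:
    if cv2.contourArea(k)<1500: continue
    hull=cv2.convexHull(k); e=cv2.approxPolyDP(hull,6,True)[:,0]
    W=np.array([ray('',p,.012,ci)[:2] for p in e]); print(e.tolist(),W.round(4).tolist(),W.mean(0),n(np.roll(W,-1,0)-W,axis=1).round(4),[d(v) for v in np.roll(W,-1,0)-W])
to(.49,.323,.27,-30)
```

```text
[ 0.55402308 -0.28379134] [ 0.52471026 -0.43482233] [ 0.4318697  -0.26073027] [ 0.40334794 -0.41056029]
len 0.15384928088724573 0.15252057457977541 sep 0.12403565360063583 ang -11.0 -10.980000000000004 -10.780000000000001
c [ 0.47848775 -0.34747606] axle [ 0.47053689 -0.38450319] 0.20005728448572527 -10.88
row from c [ 0.48573849 -0.31017423] row from axle [ 0.48576445 -0.31004066] axle off -0.03786393129273081 -0.0007396656273398671
row from c [ 0.48566035 -0.31015912] row from axle [ 0.48568634 -0.3100239 ] axle off -0.03786229909693243 -0.0008189659793527955
[[179, 229], [138, 293], [107, 292], [137, 252]] [[0.3809, -0.2042], [0.2783, -0.1088], [0.2884, -0.0581], [0.3526, -0.1285]] [ 0.32505334 -0.12491211] [0.1401 0.0516 0.0952 0.0808] [np.float64(137.05), np.float64(78.75), np.float64(-47.64), np.float64(-69.53)]
[[129, 134], [147, 215], [75, 221], [51, 143]] [[0.5338, -0.1692], [0.4113, -0.1613], [0.4193, -0.0489], [0.5392, -0.0559]] [ 0.47593255 -0.1088472 ] [0.1227 0.1127 0.1201 0.1134] [np.float64(176.31), np.float64(85.93), np.float64(-3.36), np.float64(-92.75)]
[[65, 4], [95, 91], [43, 103], [9, 19]] [[0.701, -0.1362], [0.5964, -0.1403], [0.5928, -0.065], [0.6964, -0.0603]] [ 0.64668147 -0.1004424 ] [0.1046 0.0754 0.1037 0.076 ] [np.float64(-177.78), np.float64(92.73), np.float64(2.57), np.float64(-86.56)]
t 1.8 pos [ 0.4621 -0.3443  0.2636] yaw -9.2 -> shift [ -78.8 -663.2   -6.4] roll 3.47
```

Emit:
carry_out --motion '[{"x": -6, "y": -47, "z": -1, "roll": 0}, {"x": -6, "y": -47, "z": -1, "roll": 0}, {"x": -6, "y": -47, "z": -1, "roll": 0}, {"x": -6, "y": -47, "z": -1, "roll": 0}, {"x": -6, "y": -47, "z": -1, "roll": 0}, {"x": -6, "y": -47, "z": -1, "roll": 0}, {"x": -6, "y": -47, "z": -1, "roll": 0}, {"x": -6, "y": -47, "z": 0, "roll": 0}, {"x": -6, "y": -47, "z": 0, "roll": 0}, {"x": -6, "y": -47, "z": 0, "roll": 0}]'

```text
t: 2.75
position: [0.4788, 0.1312, 0.2709]
eef_rot: [-0.0, 0.997, -0.08, 0.0]
wrist_force: [0.8, 1.2, 0.6]
grip_width: 1.005
grasp_force: 0.0
```

Emit:
carry_out --motion '[{"x": -5, "y": -48, "z": 0, "roll": 0}, {"x": -5, "y": -48, "z": 0, "roll": 0}, {"x": -5, "y": -48, "z": 0, "roll": 0}, {"x": -4, "y": -48, "z": 0, "roll": 0}, {"x": 0, "y": 0, "z": 0, "roll": 1}, {"x": 0, "y": 0, "z": 0, "roll": 1}, {"x": 0, "y": 0, "z": 0, "roll": 1}, {"x": 0, "y": 0, "z": 0, "roll": 0.5}, {"x": 0, "y": 0, "z": 0, "roll": 0}, {"x": 0, "y": 0, "z": 0, "roll": 0}]'

```text
t: 3.75
position: [0.4917, 0.3217, 0.2706]
eef_rot: [0.0, 0.966, -0.26, -0.0]
wrist_force: [-0.2, -0.4, 0.4]
grip_width: 1.001
grasp_force: 0.0
```

```bash
cat >> h.py <<'E'
def wcap(n):
    ci=viewer.camera_info('wrist'); im=cap('wrist',n+'.png'); np.savez(n,**{k:np.array(v) for k,v in ci.items() if k in('camera_matrix','R','t')}); return im[:,:,::-1].copy(),ci
E
python3 - <<'E'
from h import *
to(.49,.323,.27,-30); im,ci=wcap('w3'); print(sense()['joints'])
cv2.imwrite('pics/w3c.png',cv2.resize(im[:240,80:440],None,fx=2.2,fy=2.2,interpolation=cv2.INTER_CUBIC))
E
```

```text
t 3.8 pos [0.4917 0.3217 0.2706] yaw -30.2 -> shift [-2.1 -0.3  0.6] roll -0.03
[ 5.35984775e-01 -8.31695575e-02  1.55975522e+00  4.31319565e-05
  1.66497439e+00  2.63385085e+00]
```

View pics/w3c.png

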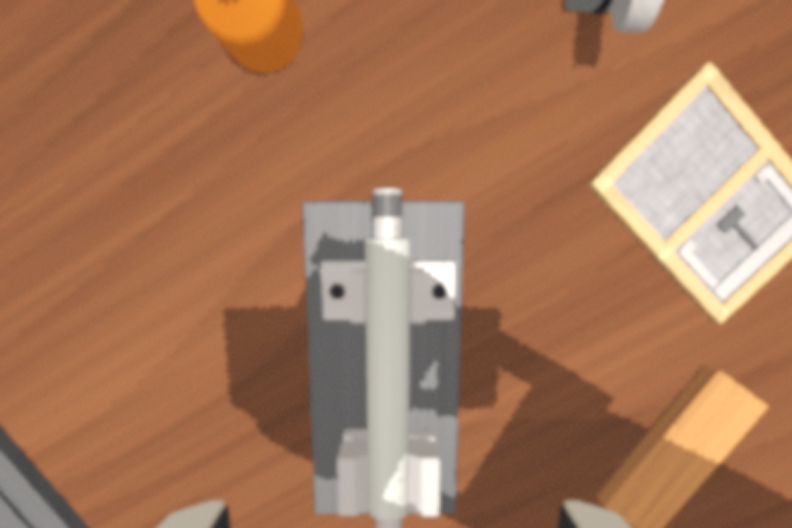

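This view shows the axle almost vertical, with the body shoulders at crop (388,238) and (388,517) and the far tip at (387,190). The packing bar, with its holes at (337,291) and (440,291), is under the far half, and the large V-block is at about (390,475).

Run:
```python
from h import *
ci=dict(np.load('w3.npz')); f=lambda p,z:ray('',(80+p[0]/2.2-.27,p[1]/2.2-.27),z,ci)[:2]
n=np.linalg.norm; d=lambda v:np.degrees(np.arctan2(v[1],v[0])).round(2)
a=f((387.5,239),.083); b=f((388.5,518),.089); print('body',a,b,n(a-b),d(a-b),'mid',(a+b)/2)
t=f((387,189),.077); print('tip',t,n(t-a)); u=(t-a)/n(t-a)
u=(a-b)/n(a-b); print('mid from tip',t-u*.105,t-.08*u)
P=[f(p,.042) for p in((320,262),(456,262),(324,321),(456,321))]; print('packing',np.mean(P,0),n(P[0]-P[1]),n(P[0]-P[2]))
L=[f(p,.08) for p in((340,432),(440,434),(338,515),(441,515))]; print('large',np.mean(L,0),n(L[0]-L[1]),n(L[2]-L[3]),n(L[0]-L[2]))
# large tray
im=cv2.imread('pics/w3.png'); m=cv2.inRange(cv2.cvtColor(im,cv2.COLOR_BGR2HSV),(15,40,150),(32,160,255)); m[:,:340]=0; m[150:]=0
m=cv2.morphologyEx(m,cv2.MORPH_CLOSE,np.ones((3,3)))
for k in cv2.findContours(m,cv2.RETR_EXTERNAL,cv2.CHAIN_APPROX_NONE)[0]:
    if cv2.contourArea(k)<1500: continue
    e=cv2.approxPolyDP(cv2.convexHull(k),6,True)[:,0]
    W=np.array([ray('',p,.012,ci)[:2] for p in e]); print(e.tolist(),W.round(4).tolist(),W.mean(0),n(np.roll(W,-1,0)-W,axis=1).round(4),[d(v) for v in np.roll(W,-1,0)-W])
```

```text
body [0.56156778 0.28668798] [0.42430939 0.36616813] 0.15860946352600525 -30.07 mid [0.49293858 0.32642806]
tip [0.58347452 0.2742567 ] 0.025188131633322536
mid from tip [0.492609   0.32687283] [0.51424365 0.31434518]
packing [0.53438127 0.30199977] 0.08111480874925478 0.035058820346374524
large [0.44459287 0.35354811] 0.058328158875789224 0.06252793873663536 0.052897872920446655
[[401, 28], [460, 97], [407, 147], [348, 84]] [[0.553, 0.0745], [0.4325, 0.0362], [0.4045, 0.1252], [0.5256, 0.1629]] [0.47889633 0.09968949] [0.1265 0.0933 0.1267 0.0925] [np.float64(-162.34), np.float64(107.44), np.float64(17.28), np.float64(-72.74)]
```

Emit:
carry_out --motion '[{"x": -1.5, "y": -4.8, "z": 0, "roll": 0}, {"x": 0, "y": 0, "z": 40, "roll": 0}, {"x": 0, "y": 0, "z": 40, "roll": 0}, {"x": 0, "y": 0, "z": 40, "roll": 0}, {"x": 0, "y": 0, "z": 40, "roll": 0}, {"x": 0, "y": 0, "z": 30, "roll": 0}, {"x": 0, "y": 0, "z": 16, "roll": 0}, {"x": 0, "y": 0, "z": 6, "roll": 0}, {"x": 0, "y": 0, "z": 0, "roll": 0}, {"x": 0, "y": 0, "z": 0, "roll": 0}]'

```text
t: 4.8
position: [0.4935, 0.3271, 0.0604]
eef_rot: [-0.001, 0.965, -0.262, 0.001]
wrist_force: [0.7, -0.5, 0.5]
grip_width: 0.997
grasp_force: 0.0
```

Run:
```python
from h import *
to(.4928,.3266,.058,-30.1)
```

```text
t 4.8 pos [0.4935 0.3271 0.0604] yaw -30.3 -> shift [-0.4  0.8  2.4] roll -0.04
```

Emit:
carry_out --motion '[{"x": 0, "y": 0.5, "z": 2, "roll": 0}, {"x": 0, "y": 0, "z": 0, "roll": 0}, {"x": 0, "y": 0, "z": 0, "roll": 0}, {"x": 0, "y": 0, "z": 0, "roll": 0}, {"x": 0, "y": 0, "z": 0, "roll": 0}, {"x": 0, "y": 0, "z": 0, "roll": 0}, {"x": 0, "y": 0, "z": 0, "roll": 0}, {"x": 0, "y": 0, "z": 0, "roll": 0}, {"x": 0, "y": 0, "z": 0, "roll": 0}, {"x": 0, "y": 0, "z": 0, "roll": 0}]' --fingers -1 --newtons 35

```text
t: 5.8
position: [0.4925, 0.326, 0.0566]
eef_rot: [0.0, 0.965, -0.262, -0.0]
wrist_force: [0.1, -2.4, 0.8]
grip_width: 0.247
grasp_force: 35.0
```

Emit:
carry_out --motion '[{"x": 0, "y": 0, "z": -5, "roll": 0}, {"x": 0, "y": 0, "z": -10, "roll": 0}, {"x": 0, "y": 0, "z": -15, "roll": 0}, {"x": 0, "y": 0, "z": -20, "roll": 0}, {"x": 0, "y": 0, "z": -20, "roll": 0}, {"x": 0, "y": 0, "z": -20, "roll": 0}, {"x": 0, "y": 0, "z": -20, "roll": 0}, {"x": 0, "y": 0, "z": -15, "roll": 0}, {"x": 0, "y": 0, "z": -10, "roll": 0}, {"x": 0, "y": 0, "z": 0, "roll": 0}]'

```text
t: 6.8
position: [0.4929, 0.3265, 0.1933]
eef_rot: [-0.001, 0.965, -0.262, 0.001]
wrist_force: [0.4, 0.0, -7.1]
grip_width: 0.246
grasp_force: 35.0
```

Run:
```python
from h import *
to(.4857,-.3101,.19,-10.9); im,ci=wcap('w4'); side=cap('side','s4.png')
c=side[150:384,130:400,::-1]
cv2.imwrite('pics/m4.png',np.hstack([cv2.resize(im,(400,300)),cv2.resize(c,(346,300))]))
```

```text
t 6.8 pos [0.4929 0.3265 0.1933] yaw -30.3 -> shift [315.4 553.    3.3] roll -3.24
```

View pics/m4.png

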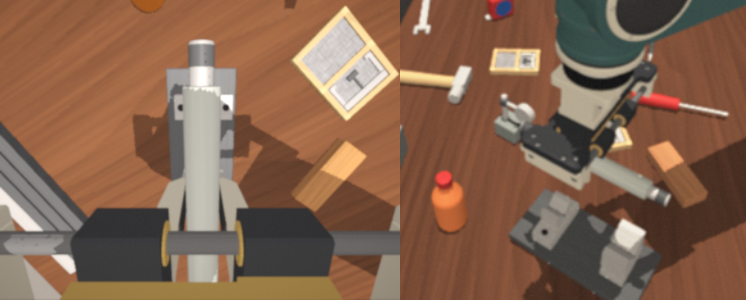

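The axle is held level, and both V-blocks and the packing bar still stand on the plate. I'll carry it to the rack.

Emit:
carry_out --motion '[{"x": 7, "y": 12, "z": 0, "roll": 0}, {"x": 14, "y": 24, "z": 0, "roll": 0}, {"x": 20, "y": 36, "z": 0, "roll": 0}, {"x": 24, "y": 42, "z": 0, "roll": 0}, {"x": 24, "y": 42, "z": 0, "roll": 0}, {"x": 24, "y": 42, "z": 0, "roll": 0}, {"x": 24, "y": 42, "z": 0, "roll": 0}, {"x": 24, "y": 42, "z": 0, "roll": 0}, {"x": 24, "y": 42, "z": 0, "roll": 0}, {"x": 24, "y": 42, "z": 0, "roll": 0}]'

```text
t: 7.9
position: [0.4869, -0.0975, 0.191]
eef_rot: [0.0, 0.965, -0.262, -0.0]
wrist_force: [1.7, -0.2, -6.7]
grip_width: 0.246
grasp_force: 35.0
```

Emit:
carry_out --motion '[{"x": 24, "y": 42, "z": 0, "roll": 0}, {"x": 24, "y": 42, "z": 0, "roll": 0}, {"x": 24, "y": 42, "z": 0, "roll": 0}, {"x": 19, "y": 33, "z": 0, "roll": 0}, {"x": 11, "y": 20, "z": 0, "roll": 0}, {"x": 5, "y": 8, "z": 0, "roll": -0.6}, {"x": 0, "y": 0, "z": 0, "roll": -0.9}, {"x": 0, "y": 0, "z": 0, "roll": -0.9}, {"x": 0, "y": 0, "z": 0, "roll": -0.8}, {"x": 0, "y": 0, "z": 0, "roll": 0}]'

```text
t: 8.9
position: [0.4851, -0.3108, 0.1907]
eef_rot: [-0.0, 0.995, -0.097, -0.001]
wrist_force: [-0.3, -0.4, -6.6]
grip_width: 0.248
grasp_force: 35.0
```

Run:
```python
from h import *
to(.4857,-.3101,.12,-10.9)
im,ci=wcap('w5'); cv2.imwrite('pics/w5c.png',cv2.resize(im[60:384,120:400],(560,600)))
```

```text
t 8.9 pos [ 0.4851 -0.3108  0.1907] yaw -11.1 -> shift [ 0.4 -0.8 70.7] roll -0.03
```

View pics/w5c.png

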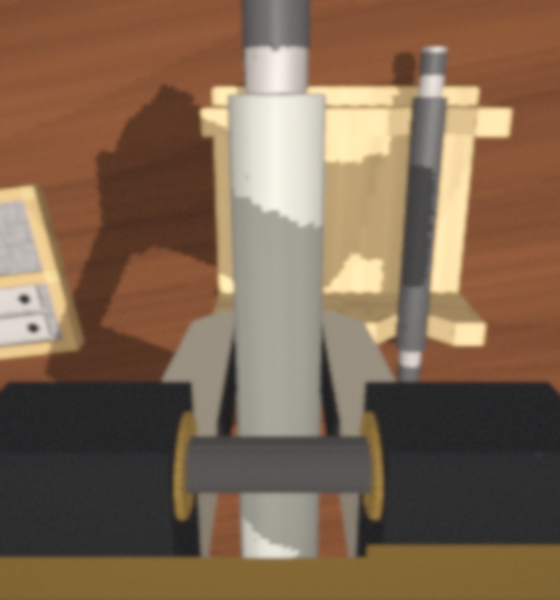

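The axle sits over the left (empty) row, parallel to the dark axle, so I'll lower it.

Emit:
carry_out --motion '[{"x": 0.5, "y": -0.8, "z": 15, "roll": 0}, {"x": 0, "y": 0, "z": 30, "roll": 0}, {"x": 0, "y": 0, "z": 30, "roll": 0}, {"x": 0, "y": 0, "z": 30, "roll": 0}, {"x": 0, "y": 0, "z": 20, "roll": 0}, {"x": 0, "y": 0, "z": 10, "roll": 0}, {"x": 0, "y": 0, "z": 6, "roll": 0}, {"x": 0, "y": 0, "z": 4, "roll": 0}, {"x": 0, "y": 0, "z": 3, "roll": 0}, {"x": 0, "y": 0, "z": 0, "roll": 0}]'

```text
t: 9.95
position: [0.4867, -0.3101, 0.044]
eef_rot: [0.0, 0.995, -0.097, 0.0]
wrist_force: [0.2, 0.6, -6.0]
grip_width: 0.249
grasp_force: 35.0
```

Emit:
carry_out --motion '[{"x": 0, "y": 0, "z": 1.5, "roll": 0}, {"x": 0, "y": 0, "z": 1.5, "roll": 0}, {"x": 0, "y": 0, "z": 1, "roll": 0}, {"x": 0, "y": 0, "z": 0, "roll": 0}, {"x": 0, "y": 0, "z": 0, "roll": 0}]'

```text
t: 10.45
position: [0.4866, -0.31, 0.0397]
eef_rot: [0.0, 0.995, -0.097, 0.0]
wrist_force: [-0.0, -0.1, -7.2]
grip_width: 0.249
grasp_force: 35.0
```

Emit:
carry_out --motion '[{"x": 0, "y": 0, "z": 1, "roll": 0}, {"x": 0, "y": 0, "z": 1, "roll": 0}, {"x": 0, "y": 0, "z": 1, "roll": 0}, {"x": 0, "y": 0, "z": 0.5, "roll": 0}, {"x": 0, "y": 0, "z": 0, "roll": 0}, {"x": 0, "y": 0, "z": 0, "roll": 0}]'

```text
t: 11.05
position: [0.4868, -0.3107, 0.0371]
eef_rot: [0.001, 0.995, -0.097, 0.001]
wrist_force: [-3.1, -4.7, 3.6]
grip_width: 0.25
grasp_force: 35.0
```

The wrist force shows contact, so I'll release the axle with a partial opening and rise.

Emit:
carry_out --motion '[{"x": 0, "y": 0, "z": 0, "roll": 0}, {"x": 0, "y": 0, "z": 0, "roll": 0}, {"x": 0, "y": 0, "z": 0, "roll": 0}, {"x": 0, "y": 0, "z": 0, "roll": 0}, {"x": 0, "y": 0, "z": 0, "roll": 0}, {"x": 0, "y": 0, "z": 0, "roll": 0}, {"x": 0, "y": 0, "z": 0, "roll": 0}]' --fingers -0.05

```text
t: 11.75
position: [0.4866, -0.3099, 0.0361]
eef_rot: [-0.0, 0.995, -0.097, 0.0]
wrist_force: [-0.4, -0.6, 0.1]
grip_width: 0.479
grasp_force: 0.0
```

Emit:
carry_out --motion '[{"x": 0, "y": 0, "z": -10, "roll": 0}, {"x": 0, "y": 0, "z": -30, "roll": 0}, {"x": 0, "y": 0, "z": -40, "roll": 0}, {"x": 0, "y": 0, "z": -40, "roll": 0}, {"x": 0, "y": 0, "z": -40, "roll": 0}, {"x": 0, "y": 0, "z": -40, "roll": 0}, {"x": 0, "y": 0, "z": -30, "roll": 0}, {"x": 0, "y": 0, "z": 0, "roll": 0}]'

```text
t: 12.55
position: [0.4873, -0.3105, 0.2719]
eef_rot: [0.002, 0.995, -0.097, 0.003]
wrist_force: [-0.0, -0.6, -0.2]
grip_width: 0.476
grasp_force: 0.0
```

Run:
```python
from h import *
to(.44,.33,.27,60); print(sense()['joints'])
im,ci=wcap('w6'); cv2.imwrite('pics/w6c.png',im[:,0:400])
```

```text
t 12.6 pos [ 0.4873 -0.3105  0.2719] yaw -11.1 -> shift [-170.2 -619.3    1.9] roll -11.86
[-6.11448943e-01 -1.09391310e-01  1.58211413e+00  3.12087646e-05
  1.66184761e+00  1.15389048e+00]
```

View pics/w6c.png

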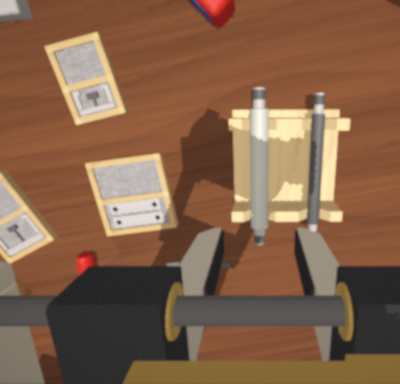

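The axle lies centred in the empty row, seen from (259,95) to (260,240). Next are the blocks.

Emit:
carry_out --motion '[{"x": -8.5, "y": -45, "z": 0, "roll": 0}, {"x": -8.5, "y": -45, "z": 0, "roll": 0}, {"x": -8.5, "y": -45, "z": 0, "roll": 0}, {"x": -8.5, "y": -45, "z": 0, "roll": 0}, {"x": -8.5, "y": -45, "z": 0, "roll": 0}, {"x": -8.5, "y": -45, "z": 0, "roll": 0}, {"x": -8.5, "y": -45, "z": 0, "roll": 0}, {"x": -8.5, "y": -45, "z": 0, "roll": 0}, {"x": -8.5, "y": -45, "z": 0, "roll": 0}, {"x": -8.5, "y": -45, "z": 0, "roll": 0}]' --fingers 0.75

```text
t: 13.6
position: [0.4893, 0.1498, 0.2654]
eef_rot: [0.0, 0.995, -0.097, -0.0]
wrist_force: [0.5, -1.3, -0.1]
grip_width: 0.875
grasp_force: 0.0
```

Emit:
carry_out --motion '[{"x": -8.5, "y": -45, "z": 0, "roll": 0}, {"x": -8.5, "y": -45, "z": 0, "roll": 0}, {"x": -8.5, "y": -45, "z": 0, "roll": 0}, {"x": -8.5, "y": -41, "z": 0, "roll": 0}, {"x": 0, "y": 0, "z": 0, "roll": -1}, {"x": 0, "y": 0, "z": 0, "roll": -1}, {"x": 0, "y": 0, "z": 0, "roll": -1}, {"x": 0, "y": 0, "z": 0, "roll": -1}, {"x": 0, "y": 0, "z": 0, "roll": -1}, {"x": 0, "y": 0, "z": 0, "roll": -1}]'

```text
t: 14.6
position: [0.4904, 0.327, 0.2651]
eef_rot: [0.0, 0.976, 0.217, -0.001]
wrist_force: [-0.3, 0.1, -0.3]
grip_width: 0.879
grasp_force: 0.0
```

Emit:
carry_out --motion '[{"x": 0, "y": 0, "z": 0, "roll": -1}, {"x": 0, "y": 0, "z": 0, "roll": -1}, {"x": 0, "y": 0, "z": 0, "roll": -1}, {"x": 0, "y": 0, "z": 0, "roll": -1}, {"x": 0, "y": 0, "z": 0, "roll": -1}, {"x": 0, "y": 0, "z": 0, "roll": -0.8}, {"x": 0, "y": 0, "z": 0, "roll": 0}, {"x": 0, "y": 0, "z": 0, "roll": 0}]'

```text
t: 15.4
position: [0.4906, 0.3271, 0.2656]
eef_rot: [0.0, 0.868, 0.496, -0.0]
wrist_force: [0.5, 0.7, -0.4]
grip_width: 0.877
grasp_force: 0.0
```

Run:
```python
from h import *
to(.4446,.3536,.27,60); print(sense()['joints'])
im,ci=wcap('w7'); cv2.imwrite('pics/w7c.png',cv2.resize(im[60:270,130:400],None,fx=2.8,fy=2.8,interpolation=cv2.INTER_CUBIC))
```

```text
t 15.4 pos [0.4906 0.3271 0.2656] yaw 59.5 -> shift [ -0.5 -53.1  -4.4] roll -0.08
[ 5.44831097e-01 -7.75880535e-02  1.56268617e+00 -2.12812953e-05
  1.65739509e+00  1.07704048e+00]
```

View pics/w7c.png

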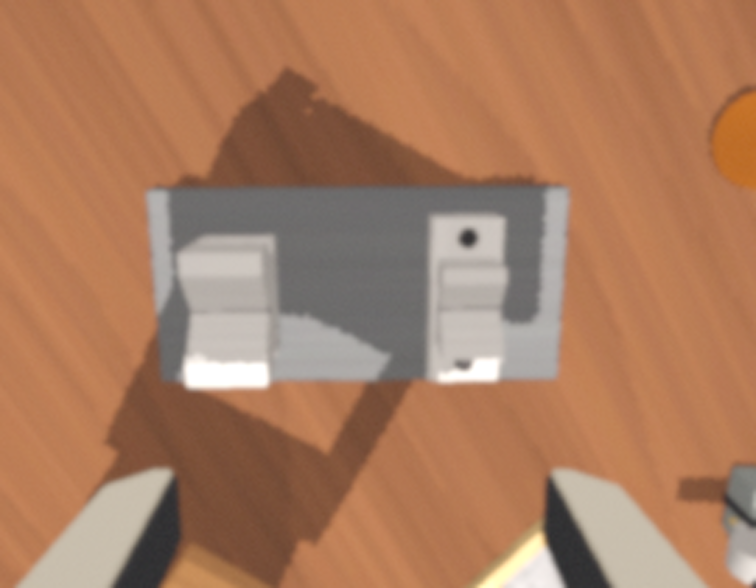

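Both blocks and the bar are visible. The large V-block's top runs from (180,248) to (270,387), with the groove line at row ~312. The small V-block runs from (440,265) to (499,381), and the packing's far edge is at row 214.

Run:
```python
from h import *
ci=dict(np.load('w7.npz')); f=lambda p,z:ray('',(130+p[0]/2.8-.32,60+p[1]/2.8-.32),z,ci)[:2]
n=np.linalg.norm; d=lambda v:np.degrees(np.arctan2(v[1],v[0])).round(2)
def q(nm,P,z):
    a=[f(p,z) for p in P]; print(nm,np.mean(a,0).round(4),'x',n(a[0]-a[1]).round(4),n(a[2]-a[3]).round(4),'y',n(a[0]-a[2]).round(4),n(a[1]-a[3]).round(4),'ang',d(a[1]-a[0]),d(a[3]-a[2]),d(a[0]-a[2]))
q('large',((180,248),(263,248),(186,387),(270,387)),.08); q('large groove',((190,312),(270,312))*2,.06)
q('small',((440,266),(507,266),(438,381),(499,381)),.074); q('small groove',((441,310),(503,310))*2,.06)
q('pack',((430,215),(504,213),(428,380),(504,380)),.042); print(f((468,238),.042))
```

```text
large [0.4398 0.3588] x 0.0357 0.038 y 0.0628 0.0627 ang -30.45 -30.43 58.29
large groove [0.4384 0.3582] x 0.0372 0.0372 y 0.0 0.0 ang -30.44 -30.44 0.0
small [0.5321 0.3   ] x 0.0294 0.028 y 0.053 0.053 ang -30.45 -30.43 60.16
small groove [0.5358 0.3021] x 0.0288 0.0288 y 0.0 0.0 ang -30.44 -30.44 0.0
pack [0.5361 0.3033] x 0.0348 0.038 y 0.0813 0.0823 ang -28.92 -30.43 60.24
[0.55076849 0.32910189]
```

Emit:
carry_out --motion '[{"x": 0, "y": -30, "z": 0, "roll": 0}, {"x": 0, "y": -30.4, "z": 0, "roll": 0}, {"x": 0, "y": 0, "z": 40, "roll": 0}, {"x": 0, "y": 0, "z": 40, "roll": 0}, {"x": 0, "y": 0, "z": 40, "roll": 0}, {"x": 0, "y": 0, "z": 40, "roll": 0}, {"x": 0, "y": 0, "z": 40, "roll": 0}, {"x": 0, "y": 0, "z": 20, "roll": 0}, {"x": 0, "y": 0, "z": 6, "roll": 0}, {"x": 0, "y": 0, "z": 0, "roll": 0}]'

```text
t: 16.45
position: [0.4385, 0.3576, 0.0399]
eef_rot: [0.0, 0.868, 0.497, -0.001]
wrist_force: [0.1, 0.5, 0.2]
grip_width: 0.876
grasp_force: 0.0
```

Run:
```python
from h import *
to(.4387,.358,.031,59.6)
```

```text
t 16.4 pos [0.4385 0.3576 0.0399] yaw 59.6 -> shift [0.4 0.  8.9] roll -0.00
```

Emit:
carry_out --motion '[{"x": 0, "y": 0, "z": 5, "roll": 0}, {"x": 0, "y": 0, "z": 3, "roll": 0}, {"x": 0, "y": 0, "z": 0, "roll": 0}, {"x": 0, "y": 0, "z": 0, "roll": 0}]'

```text
t: 16.85
position: [0.4388, 0.3579, 0.0326]
eef_rot: [-0.0, 0.868, 0.497, 0.0]
wrist_force: [0.3, 0.2, 0.5]
grip_width: 0.878
grasp_force: 0.0
```

Emit:
carry_out --motion '[{"x": 0, "y": 0, "z": 0, "roll": 0}, {"x": 0, "y": 0, "z": 0, "roll": 0}, {"x": 0, "y": 0, "z": 0, "roll": 0}, {"x": 0, "y": 0, "z": 0, "roll": 0}, {"x": 0, "y": 0, "z": 0, "roll": 0}, {"x": 0, "y": 0, "z": 0, "roll": 0}, {"x": 0, "y": 0, "z": 0, "roll": 0}, {"x": 0, "y": 0, "z": 0, "roll": 0}, {"x": 0, "y": 0, "z": 0, "roll": 0}, {"x": 0, "y": 0, "z": 0, "roll": 0}]' --fingers -1 --newtons 45

```text
t: 17.85
position: [0.4385, 0.3578, 0.0321]
eef_rot: [-0.0, 0.868, 0.497, -0.0]
wrist_force: [-2.0, 1.8, 0.2]
grip_width: 0.385
grasp_force: 45.0
```

Grip width is 35.8 mm, so the block is held. I'll lift it and carry it to the large tray.

Emit:
carry_out --motion '[{"x": 0, "y": 0, "z": -5, "roll": 0}, {"x": 0, "y": 0, "z": -15, "roll": 0}, {"x": 0, "y": 0, "z": -25, "roll": 0}, {"x": 0, "y": 0, "z": -30, "roll": 0}, {"x": 0, "y": 0, "z": -30, "roll": 0}, {"x": 0, "y": 0, "z": -30, "roll": 0}, {"x": 0, "y": 0, "z": -20, "roll": 0}, {"x": 0, "y": 0, "z": -10, "roll": 0}]'

```text
t: 18.65
position: [0.439, 0.3579, 0.2]
eef_rot: [-0.0, 0.868, 0.497, 0.001]
wrist_force: [-0.1, 0.3, -8.0]
grip_width: 0.387
grasp_force: 45.0
```

Run:
```python
from h import *
to(.5066,.1084,.19,107.5)
```

```text
t 18.6 pos [0.439  0.3579 0.2   ] yaw 59.7 -> shift [-181.1  184.4   10. ] roll -7.97
```

Emit:
carry_out --motion '[{"x": -10, "y": 10, "z": 0, "roll": 0}, {"x": -20, "y": 20, "z": 0, "roll": 0}, {"x": -28, "y": 28, "z": 0, "roll": 0}, {"x": -28, "y": 29, "z": 0, "roll": 0}, {"x": -28, "y": 29, "z": 0, "roll": 0}, {"x": -28, "y": 29, "z": 0, "roll": 0}, {"x": -20, "y": 20, "z": 0, "roll": 0}, {"x": -13, "y": 13, "z": 0, "roll": 0}, {"x": -6, "y": 6, "z": 0, "roll": -0.5}, {"x": 0, "y": 0, "z": 0, "roll": -1}]'

```text
t: 19.65
position: [0.5057, 0.1066, 0.1959]
eef_rot: [-0.0, 0.826, 0.564, -0.001]
wrist_force: [-0.3, 0.5, -8.0]
grip_width: 0.382
grasp_force: 45.0
```

Emit:
carry_out --motion '[{"x": 0, "y": 0, "z": 0, "roll": -1}, {"x": 0, "y": 0, "z": 0, "roll": -1}, {"x": 0, "y": 0, "z": 0, "roll": -1}, {"x": 0, "y": 0, "z": 0, "roll": -1}, {"x": 0, "y": 0, "z": 0, "roll": -1}, {"x": 0, "y": 0, "z": 0, "roll": -1}, {"x": 0, "y": 0, "z": 0, "roll": -0.5}, {"x": 0, "y": 0, "z": 0, "roll": 0}, {"x": 0, "y": 0, "z": 0, "roll": 0}]'

```text
t: 20.55
position: [0.5056, 0.1081, 0.1964]
eef_rot: [-0.0, 0.591, 0.807, -0.0]
wrist_force: [-0.3, -1.2, -7.6]
grip_width: 0.384
grasp_force: 45.0
```

Run:
```python
from h import *
to(.5066,.1084,.12,107.5)
im,ci=wcap('w8'); cv2.imwrite('pics/w8c.png',im)
c=[.5066,.1084]; a=np.radians(17.5)
for sx,sy in((1,1),(1,-1),(-1,-1),(-1,1)):
    e=np.array([sx*.026,sy*.038]); X=[c[0]+e[0]*np.cos(a)-e[1]*np.sin(a),c[1]+e[0]*np.sin(a)+e[1]*np.cos(a),.012]; print(proj('wrist',X,ci).round(1))
```

```text
t 20.6 pos [0.5056 0.1081 0.1964] yaw 107.5 -> shift [-0.   1.  76.4] roll 0.01
[280.4 143.6]
[279.  203.9]
[238.1 203.8]
[236.8 143.6]
```

View pics/w8c.png

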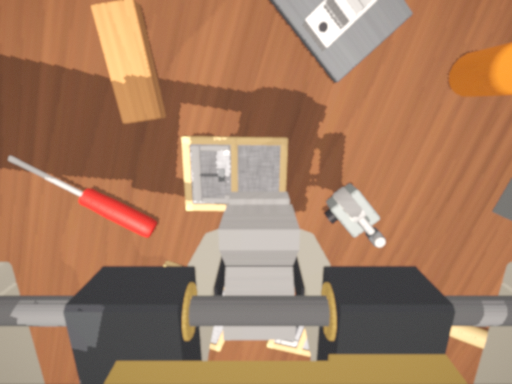

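The predicted pocket corners, (237–280, 144–204), match the pocket seen at cols 239–281 with its far edge at row 144. The gauge at (352,210) is clear of the fingers, so I'll lower.

Emit:
carry_out --motion '[{"x": 0, "y": 1, "z": 15, "roll": 0}, {"x": 0, "y": 0, "z": 30, "roll": 0}, {"x": 0, "y": 0, "z": 30, "roll": 0}, {"x": 0, "y": 0, "z": 30, "roll": 0}, {"x": 0, "y": 0, "z": 30, "roll": 0}, {"x": 0, "y": 0, "z": 20, "roll": 0}, {"x": 0, "y": 0, "z": 8, "roll": 0}, {"x": 0, "y": 0, "z": 4, "roll": 0}, {"x": 0, "y": 0, "z": 0, "roll": 0}, {"x": 0, "y": 0, "z": 0, "roll": 0}]'

```text
t: 21.6
position: [0.5075, 0.109, 0.0311]
eef_rot: [0.001, 0.59, 0.807, 0.001]
wrist_force: [0.0, 0.5, -7.6]
grip_width: 0.382
grasp_force: 45.0
```

Emit:
carry_out --motion '[{"x": 0, "y": 0, "z": 2, "roll": 0}, {"x": 0, "y": 0, "z": 2, "roll": 0}, {"x": 0, "y": 0, "z": 1, "roll": 0}, {"x": 0, "y": 0, "z": 0, "roll": 0}, {"x": 0, "y": 0, "z": 0, "roll": 0}]'

```text
t: 22.1
position: [0.507, 0.1089, 0.0252]
eef_rot: [-0.0, 0.59, 0.807, -0.0]
wrist_force: [0.5, 0.2, -8.2]
grip_width: 0.386
grasp_force: 45.0
```

Emit:
carry_out --motion '[{"x": 0, "y": 0, "z": 1.5, "roll": 0}, {"x": 0, "y": 0, "z": 1.5, "roll": 0}, {"x": 0, "y": 0, "z": 1, "roll": 0}, {"x": 0, "y": 0, "z": 1, "roll": 0}, {"x": 0, "y": 0, "z": 0, "roll": 0}, {"x": 0, "y": 0, "z": 0, "roll": 0}]'

```text
t: 22.7
position: [0.507, 0.1089, 0.0202]
eef_rot: [0.0, 0.59, 0.807, 0.0]
wrist_force: [0.1, 0.4, -7.1]
grip_width: 0.384
grasp_force: 45.0
```

Emit:
carry_out --motion '[{"x": 0, "y": 0, "z": 0.7, "roll": 0}, {"x": 0, "y": 0, "z": 0, "roll": 0}, {"x": 0, "y": 0, "z": 0, "roll": 0}]'

```text
t: 23.0
position: [0.507, 0.1089, 0.0201]
eef_rot: [0.0, 0.59, 0.807, 0.0]
wrist_force: [-5.9, -0.9, 2.0]
grip_width: 0.387
grasp_force: 45.0
```

Contact made, so I'll release and rise.

Emit:
carry_out --motion '[{"x": 0, "y": 0, "z": 0, "roll": 0}, {"x": 0, "y": 0, "z": 0, "roll": 0}, {"x": 0, "y": 0, "z": 0, "roll": 0}, {"x": 0, "y": 0, "z": 0, "roll": 0}, {"x": 0, "y": 0, "z": 0, "roll": 0}, {"x": 0, "y": 0, "z": 0, "roll": 0}]' --fingers 0.2

```text
t: 23.6
position: [0.507, 0.1089, 0.0195]
eef_rot: [0.0, 0.59, 0.807, 0.0]
wrist_force: [-0.2, 0.1, -0.2]
grip_width: 0.598
grasp_force: 0.0
```

Emit:
carry_out --motion '[{"x": 0, "y": 0, "z": -10, "roll": 0}, {"x": 0, "y": 0, "z": -30, "roll": 0}, {"x": 0, "y": 0, "z": -40, "roll": 0}, {"x": 0, "y": 0, "z": -40, "roll": 0}, {"x": 0, "y": 0, "z": -40, "roll": 0}, {"x": 0, "y": 0, "z": -30, "roll": 0}, {"x": 0, "y": 0, "z": -20, "roll": 0}, {"x": 0, "y": 0, "z": 0, "roll": 0}]'

```text
t: 24.4
position: [0.5077, 0.109, 0.2334]
eef_rot: [0.002, 0.59, 0.807, 0.002]
wrist_force: [0.3, -0.2, -0.8]
grip_width: 0.6
grasp_force: 0.0
```

Run:
```python
from h import *
to(.5358,.302,.22,59.6)
im,ci=wcap('w9'); cv2.imwrite('pics/w9c.png',im[60:300,130:420])
```

```text
t 24.4 pos [0.5077 0.109  0.2334] yaw 107.7 -> shift [175.4  85.3  13.4] roll 8.01
```

View pics/w9c.png

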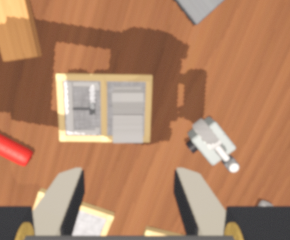

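The large V-block sits within its pocket at crop (107–148, 82–143), and the gauge at (212,140) is untouched. Now the small V-block.

Emit:
carry_out --motion '[{"x": 35, "y": 17, "z": 0, "roll": 0}, {"x": 35, "y": 17, "z": 0, "roll": 0}, {"x": 35, "y": 17, "z": 0, "roll": 0}, {"x": 35, "y": 17, "z": 0, "roll": 0}, {"x": 35, "y": 17, "z": 0, "roll": 0}, {"x": 0, "y": 0, "z": 0, "roll": 1}, {"x": 0, "y": 0, "z": 0, "roll": 1}, {"x": 0, "y": 0, "z": 0, "roll": 1}, {"x": 0, "y": 0, "z": 0, "roll": 1}, {"x": 0, "y": 0, "z": 0, "roll": 1}]' --fingers 0.2

```text
t: 25.45
position: [0.5344, 0.3013, 0.228]
eef_rot: [-0.0, 0.78, 0.625, -0.001]
wrist_force: [-0.0, 0.2, 0.0]
grip_width: 0.602
grasp_force: 0.0
```

Emit:
carry_out --motion '[{"x": 0, "y": 0, "z": 0, "roll": 1}, {"x": 0, "y": 0, "z": 0, "roll": 1}, {"x": 0, "y": 0, "z": 0, "roll": 1}, {"x": 0, "y": 0, "z": 40, "roll": 0}, {"x": 0, "y": 0, "z": 40, "roll": 0}, {"x": 0, "y": 0, "z": 10, "roll": 0}, {"x": 0, "y": 0, "z": 0, "roll": 0}]'

```text
t: 26.15
position: [0.534, 0.301, 0.1377]
eef_rot: [-0.0, 0.868, 0.497, -0.002]
wrist_force: [0.2, 0.5, 0.8]
grip_width: 0.606
grasp_force: 0.0
```

Run:
```python
from h import *
to(.5358,.302,.048,59.6)
im,ci=wcap('w10'); cv2.imwrite('pics/w10c.png',im[60:300,120:420])
```

```text
t 26.1 pos [0.534  0.301  0.1377] yaw 59.7 -> shift [ 1.8  1.  89.7] roll 0.01
```

View pics/w10c.png

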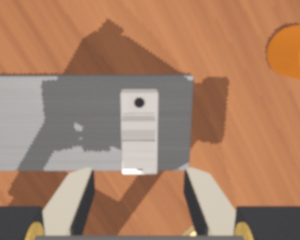

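The small block is centred at col 139, between the fingers at 95 and 185, with the packing beneath it. I'll descend.

Emit:
carry_out --motion '[{"x": 1.8, "y": 1, "z": 30, "roll": 0}, {"x": 0, "y": 0, "z": 30, "roll": 0}, {"x": 0, "y": 0, "z": 18, "roll": 0}, {"x": 0, "y": 0, "z": 7, "roll": 0}, {"x": 0, "y": 0, "z": 3, "roll": 0}, {"x": 0, "y": 0, "z": 0, "roll": 0}, {"x": 0, "y": 0, "z": 0, "roll": 0}]'

```text
t: 26.9
position: [0.5373, 0.3028, 0.053]
eef_rot: [0.0, 0.868, 0.497, 0.001]
wrist_force: [-0.2, 0.7, -0.6]
grip_width: 0.602
grasp_force: 0.0
```

Run:
```python
from h import *
to(.5358,.302,.048,59.6)
```

```text
t 26.9 pos [0.5373 0.3028 0.053 ] yaw 59.7 -> shift [-1.4 -0.9  5. ] roll 0.01
```

Emit:
carry_out --motion '[{"x": -1, "y": -0.7, "z": 2, "roll": 0}, {"x": 0, "y": 0, "z": 2, "roll": 0}, {"x": 0, "y": 0, "z": 0, "roll": 0}, {"x": 0, "y": 0, "z": 0, "roll": 0}]'

```text
t: 27.3
position: [0.5355, 0.302, 0.0474]
eef_rot: [-0.0, 0.868, 0.497, -0.0]
wrist_force: [-1.3, -0.2, -0.1]
grip_width: 0.599
grasp_force: 0.0
```

Emit:
carry_out --motion '[{"x": 0, "y": 0, "z": 0, "roll": 0}, {"x": 0, "y": 0, "z": 0, "roll": 0}, {"x": 0, "y": 0, "z": 0, "roll": 0}, {"x": 0, "y": 0, "z": 0, "roll": 0}, {"x": 0, "y": 0, "z": 0, "roll": 0}, {"x": 0, "y": 0, "z": 0, "roll": 0}, {"x": 0, "y": 0, "z": 0, "roll": 0}, {"x": 0, "y": 0, "z": 0, "roll": 0}]' --fingers -1 --newtons 35

```text
t: 28.1
position: [0.5355, 0.302, 0.0474]
eef_rot: [-0.0, 0.868, 0.497, -0.0]
wrist_force: [-1.8, 0.7, 0.8]
grip_width: 0.299
grasp_force: 35.0
```

Emit:
carry_out --motion '[{"x": 0, "y": 0, "z": -5, "roll": 0}, {"x": 0, "y": 0, "z": -10, "roll": 0}, {"x": 0, "y": 0, "z": -20, "roll": 0}, {"x": 0, "y": 0, "z": -30, "roll": 0}, {"x": 0, "y": 0, "z": -30, "roll": 0}, {"x": 0, "y": 0, "z": -30, "roll": 0}, {"x": 0, "y": 0, "z": -15, "roll": 0}, {"x": 0, "y": 0, "z": 0, "roll": 0}]'

```text
t: 28.9
position: [0.5362, 0.3023, 0.1899]
eef_rot: [0.0, 0.868, 0.497, 0.002]
wrist_force: [-0.0, 1.0, -2.1]
grip_width: 0.298
grasp_force: 35.0
```

Run:
```python
from h import *
to(.6687,-.0995,.18,92.4)
im,ci=wcap('w11'); cv2.imwrite('pics/w11c.png',im[0:300,120:420])
```

```text
t 28.9 pos [0.5362 0.3023 0.1899] yaw 59.7 -> shift [-279.8  317.4    9.9] roll -5.46
```

View pics/w11c.png

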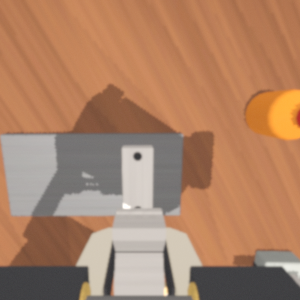

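The small block is held, and the packing stayed on the plate at crop (138,178). I'll carry the block to the small tray.

Emit:
carry_out --motion '[{"x": -8, "y": 9, "z": 0, "roll": 0}, {"x": -18, "y": 20, "z": 0, "roll": 0}, {"x": -30, "y": 34, "z": 0, "roll": 0}, {"x": -30, "y": 34, "z": 0, "roll": 0}, {"x": -30, "y": 34, "z": 0, "roll": 0}, {"x": -30, "y": 34, "z": 0, "roll": 0}, {"x": -30, "y": 34, "z": 0, "roll": 0}, {"x": -30, "y": 34, "z": 0, "roll": 0}, {"x": -30, "y": 34, "z": 0, "roll": 0}, {"x": -26, "y": 30, "z": 0, "roll": 0}]'

```text
t: 29.95
position: [0.6591, -0.0773, 0.1854]
eef_rot: [-0.001, 0.868, 0.497, -0.001]
wrist_force: [0.6, 0.7, -3.2]
grip_width: 0.299
grasp_force: 35.0
```

Emit:
carry_out --motion '[{"x": -13, "y": 15, "z": 0, "roll": 0}, {"x": -5, "y": 5, "z": 0, "roll": -0.5}, {"x": 0, "y": 0, "z": 0, "roll": -1}, {"x": 0, "y": 0, "z": 0, "roll": -1}, {"x": 0, "y": 0, "z": 0, "roll": -1}, {"x": 0, "y": 0, "z": 0, "roll": -1}, {"x": 0, "y": 0, "z": 0, "roll": -0.96}, {"x": 0, "y": 0, "z": 0, "roll": 0}, {"x": 0, "y": 0, "z": 0, "roll": 0}]'

```text
t: 30.85
position: [0.6673, -0.0998, 0.1865]
eef_rot: [-0.001, 0.693, 0.721, -0.0]
wrist_force: [0.4, -0.3, -2.1]
grip_width: 0.296
grasp_force: 35.0
```

```bash
cat >> h.py <<'E'
def tray(im,ci,L,Wd,box=None):
    "tray of outer L x Wd: centre and corners from wood mask in the wrist picture"
    m=cv2.inRange(cv2.cvtColor(im,cv2.COLOR_BGR2HSV),(12,40,120),(32,170,255)); m=cv2.morphologyEx(m,cv2.MORPH_CLOSE,np.ones((3,3)))
    for k in cv2.findContours(m,cv2.RETR_EXTERNAL,cv2.CHAIN_APPROX_NONE)[0]:
        if cv2.contourArea(k)<800: continue
        e=cv2.approxPolyDP(cv2.convexHull(k),5,True)[:,0]; W=np.array([ray('',p,.012,ci)[:2] for p in e])
        print(e.tolist(),W.mean(0).round(4),np.linalg.norm(np.roll(W,-1,0)-W,axis=1).round(3),[round(float(np.degrees(np.arctan2(v[1],v[0]))),1) for v in np.roll(W,-1,0)-W])
def corners(ci,c,ang,L,Wd,z=.012):
    a=np.radians(ang); R=np.array([[np.cos(a),-np.sin(a)],[np.sin(a),np.cos(a)]])
    for s in((1,1),(1,-1),(-1,-1),(-1,1)):
        e=R@(np.array(s)*[L/2,Wd/2])+c; print(proj('',[*e,z],ci).round(0),end=' ')
    print()
E
python3 - <<'E'
from h import *
to(.6687,-.0995,.12,92.4)
im,ci=wcap('w12'); cv2.imwrite('pics/w12c.png',im[60:300,120:420]); tray(im,ci,.104,.074); corners(ci,[.6687,-.0995],2.4,.044,.058)
E
```

```text
t 30.9 pos [ 0.6673 -0.0998  0.1865] yaw 92.2 -> shift [ 0.3  1.4 66.5] roll -0.03
[[511, 327], [511, 383], [475, 383], [490, 327]] [ 1.0273 -0.3552] [0.106 0.054 0.103 0.03 ] [-73.6, -177.6, 92.8, 2.4]
[[447, 382], [0, 383], [0, 327], [297, 326], [431, 354]] [ 0.6449 -0.3697] [0.68  0.107 0.422 0.204 0.063] [-177.4, 77.8, 2.6, -11.7, -55.6]
[[285, 227], [304, 232], [318, 249], [317, 339], [296, 294]] [ 0.7337 -0.2245] [0.025 0.031 0.144 0.082 0.1  ] [-13.5, -49.0, -84.9, 115.9, 102.4]
[[204, 214], [232, 227], [222, 294], [200, 339], [196, 264]] [ 0.6095 -0.2291] [0.039 0.1   0.083 0.122 0.072] [-24.7, -97.1, -112.2, 91.4, 80.7]
[[286, 146], [283, 206], [222, 219], [192, 209], [197, 145]] [ 0.641  -0.1124] [0.074 0.078 0.039 0.08  0.103] [-89.0, -164.9, 162.4, 84.3, 1.7]
[[44, 127], [151, 136], [152, 233], [98, 238], [53, 218]] [ 0.4754 -0.1276] [0.122 0.122 0.07  0.059 0.112] [-2.5, -93.3, -172.0, 154.5, 85.8]
[[511, 142], [480, 158], [352, 123], [352, 101], [405, 90], [499, 111], [511, 118]] [ 0.8764 -0.0263] [0.037 0.159 0.024 0.058 0.111 0.017 0.028] [-147.2, 167.7, 97.6, 13.7, -9.3, -24.1, -73.6]
[[158, 11], [98, 35], [41, 43], [20, 0], [157, 0]] [0.4921 0.0616] [0.069 0.062 0.042 0.139 0.01 ] [-159.0, -170.7, 110.2, 2.2, -87.5]
[278. 152.] [277. 200.] [241. 200.] [240. 153.]
```

View pics/w12c.png

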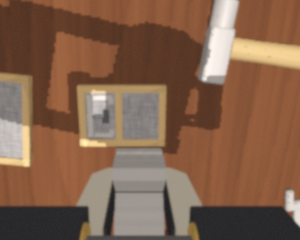

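I've now viewed 16 pictures, which is over the limit of 14. I'll open no more and work from numbers only. This last one shows the tray's far corners at (197,145) and (286,146), which match the prediction, so I'll lower the block.

Emit:
carry_out --motion '[{"x": 0, "y": 1, "z": 15, "roll": 0}, {"x": 0, "y": 0, "z": 30, "roll": 0}, {"x": 0, "y": 0, "z": 30, "roll": 0}, {"x": 0, "y": 0, "z": 30, "roll": 0}, {"x": 0, "y": 0, "z": 30, "roll": 0}, {"x": 0, "y": 0, "z": 18, "roll": 0}, {"x": 0, "y": 0, "z": 7, "roll": 0}, {"x": 0, "y": 0, "z": 3, "roll": 0}, {"x": 0, "y": 0, "z": 0, "roll": 0}, {"x": 0, "y": 0, "z": 0, "roll": 0}]'

```text
t: 31.9
position: [0.6693, -0.0999, 0.0259]
eef_rot: [0.001, 0.692, 0.722, 0.001]
wrist_force: [0.1, -0.1, -3.8]
grip_width: 0.295
grasp_force: 35.0
```

Emit:
carry_out --motion '[{"x": 0, "y": 0, "z": 1, "roll": 0}, {"x": 0, "y": 0, "z": 1, "roll": 0}, {"x": 0, "y": 0, "z": 0, "roll": 0}, {"x": 0, "y": 0, "z": 0, "roll": 0}]'

```text
t: 32.3
position: [0.6686, -0.0998, 0.0225]
eef_rot: [0.0, 0.692, 0.722, 0.0]
wrist_force: [0.1, 0.1, -2.8]
grip_width: 0.297
grasp_force: 35.0
```

Emit:
carry_out --motion '[{"x": 0, "y": 0, "z": 2, "roll": 0}, {"x": 0, "y": 0, "z": 2, "roll": 0}, {"x": 0, "y": 0, "z": 2, "roll": 0}, {"x": 0, "y": 0, "z": 1, "roll": 0}, {"x": 0, "y": 0, "z": 1, "roll": 0}, {"x": 0, "y": 0, "z": 0, "roll": 0}, {"x": 0, "y": 0, "z": 0, "roll": 0}]'

```text
t: 33.0
position: [0.6687, -0.0997, 0.0145]
eef_rot: [0.0, 0.692, 0.722, 0.0]
wrist_force: [0.4, -0.0, -2.9]
grip_width: 0.296
grasp_force: 35.0
```

Emit:
carry_out --motion '[{"x": 0, "y": 0, "z": 0.6, "roll": 0}, {"x": 0, "y": 0, "z": 0.6, "roll": 0}, {"x": 0, "y": 0, "z": 0, "roll": 0}, {"x": 0, "y": 0, "z": 0, "roll": 0}]'

```text
t: 33.4
position: [0.6687, -0.0998, 0.0135]
eef_rot: [0.0, 0.692, 0.722, 0.0]
wrist_force: [-1.8, -0.3, 1.6]
grip_width: 0.295
grasp_force: 35.0
```

Emit:
carry_out --motion '[{"x": 0, "y": 0, "z": 0, "roll": 0}, {"x": 0, "y": 0, "z": 0, "roll": 0}, {"x": 0, "y": 0, "z": 0, "roll": 0}, {"x": 0, "y": 0, "z": 0, "roll": 0}, {"x": 0, "y": 0, "z": 0, "roll": 0}, {"x": 0, "y": 0, "z": 0, "roll": 0}]' --fingers 0.05

```text
t: 34.0
position: [0.6687, -0.0998, 0.0133]
eef_rot: [-0.0, 0.692, 0.722, 0.0]
wrist_force: [-0.2, -0.7, 1.0]
grip_width: 0.522
grasp_force: 0.0
```

Emit:
carry_out --motion '[{"x": 0, "y": 0, "z": -10, "roll": 0}, {"x": 0, "y": 0, "z": -30, "roll": 0}, {"x": 0, "y": 0, "z": -40, "roll": 0}, {"x": 0, "y": 0, "z": -40, "roll": 0}, {"x": 0, "y": 0, "z": -40, "roll": 0}, {"x": 0, "y": 0, "z": -30, "roll": 0}, {"x": 0, "y": 0, "z": -20, "roll": 0}, {"x": 0, "y": 0, "z": 0, "roll": 0}]'

```text
t: 34.8
position: [0.6695, -0.0999, 0.2277]
eef_rot: [0.002, 0.692, 0.722, 0.001]
wrist_force: [0.2, 1.3, -0.6]
grip_width: 0.527
grasp_force: 0.0
```

Run:
```python
from h import *
to(.536,.3025,.22,59.6)
im,ci=wcap('w13'); tray(im,ci,0,0)
# packing as left on the plate, from w11 (small block lifted): light grey blob near crop (138,178)
im=cv2.imread('pics/w11.png'); ci=dict(np.load('w11.npz')); g=cv2.cvtColor(im,cv2.COLOR_BGR2HSV)
m=cv2.inRange(g,(0,0,150),(179,45,255)); m[205:]=0; m[:,:225]=0; m[:,300:]=0; m[:135]=0
x,y,w,h=cv2.boundingRect(m); cols=np.where(m.sum(0)>255*15)[0]; print(x,y,w,h,'cols',cols.min(),cols.max(),'rows',np.where(m.sum(1)>255*15)[0][[0,-1]])
a=ray('',(cols.min()-.5,178),.042,ci); b=ray('',(cols.max()+.5,178),.042,ci); print('mid between long sides',(a+b)/2,np.linalg.norm(a-b))
r0=np.where(m.sum(1)>255*15)[0][0]; print('far end',ray('',((cols.min()+cols.max())/2,r0-.5),.042,ci))
```

```text
t 34.8 pos [ 0.6695 -0.0999  0.2277] yaw 92.4 -> shift [ 407.7 -116.4    7.7] roll 5.47
[[511, 327], [511, 383], [134, 383], [142, 363], [181, 327]] [ 0.7464 -0.4138] [0.121 0.645 0.047 0.101 0.526] [-73.3, -177.9, 69.1, 48.3, 2.2]
[[36, 330], [44, 383], [0, 383], [0, 327]] [ 0.2935 -0.4296] [0.11  0.074 0.119 0.056] [-93.2, -177.9, 78.0, -3.7]
[[301, 226], [329, 234], [345, 261], [361, 307], [358, 340], [320, 294]] [ 0.7956 -0.2628] [0.042 0.051 0.087 0.063 0.11  0.118] [-14.6, -56.0, -66.0, -86.1, 130.0, 109.2]
[[280, 140], [279, 196], [160, 340], [156, 310], [171, 179], [202, 139]] [ 0.5993 -0.1821] [0.076 0.307 0.058 0.214 0.069 0.101] [-87.4, -125.1, 93.0, 81.2, 52.4, 1.7]
[[65, 122], [160, 132], [165, 183], [159, 213], [111, 248], [61, 197]] [ 0.4857 -0.1285] [0.12  0.068 0.045 0.092 0.096 0.103] [-3.5, -87.5, -103.6, -141.7, 128.7, 78.5]
[[511, 141], [420, 165], [336, 115], [340, 97], [389, 78], [511, 121]] [ 0.8727 -0.0277] [0.118 0.133 0.022 0.062 0.17  0.026] [-162.0, 153.6, 83.8, 23.2, -15.0, -73.3]
[[173, 9], [157, 28], [62, 49], [45, 24], [40, 0], [160, 0]] [0.4881 0.07  ] [0.028 0.117 0.03  0.024 0.136 0.017] [-133.8, -166.6, 121.3, 93.6, 2.5, -30.1]
225 145 49 60 cols 241 273 rows [145 204]
mid between long sides [0.53823311 0.30798712 0.042     ] 0.036530895471484866
far end [0.55688999 0.33977187 0.042     ]
```

Emit:
carry_out --motion '[{"x": 40.8, "y": -11.6, "z": 0, "roll": 0}, {"x": 40.8, "y": -11.6, "z": 0, "roll": 0}, {"x": 40.8, "y": -11.6, "z": 0, "roll": 0}, {"x": 40.8, "y": -11.6, "z": 0, "roll": 0}, {"x": 40.8, "y": -11.6, "z": 0, "roll": 0}, {"x": 40.8, "y": -11.6, "z": 0, "roll": 0}, {"x": 40.8, "y": -11.6, "z": 0, "roll": 0}, {"x": 40.8, "y": -11.6, "z": 0, "roll": 0}, {"x": 40.8, "y": -11.6, "z": 0, "roll": 0}, {"x": 40.8, "y": -11.6, "z": 0, "roll": 0}]' --fingers 0.3

```text
t: 35.85
position: [0.5343, 0.3043, 0.2218]
eef_rot: [-0.0, 0.692, 0.722, -0.001]
wrist_force: [1.0, -0.9, 0.3]
grip_width: 0.649
grasp_force: 0.0
```

Emit:
carry_out --motion '[{"x": 0, "y": 0, "z": 0, "roll": 1}, {"x": 0, "y": 0, "z": 0, "roll": 1}, {"x": 0, "y": 0, "z": 0, "roll": 1}, {"x": 0, "y": 0, "z": 0, "roll": 1}, {"x": 0, "y": 0, "z": 0, "roll": 1}, {"x": 0, "y": 0, "z": 30, "roll": 0.5}, {"x": 0, "y": 0, "z": 30, "roll": 0}, {"x": 0, "y": 0, "z": 20, "roll": 0}, {"x": 0, "y": 0, "z": 0, "roll": 0}, {"x": 0, "y": 0, "z": 0, "roll": 0}]'

```text
t: 36.85
position: [0.5353, 0.3028, 0.143]
eef_rot: [-0.0, 0.869, 0.496, -0.001]
wrist_force: [0.9, 0.4, 0.5]
grip_width: 0.646
grasp_force: 0.0
```

Run:
```python
from h import *
to(.5362,.303,.0255,59.6)
im,ci=wcap('w14'); g=cv2.cvtColor(im,cv2.COLOR_BGR2HSV); m=cv2.inRange(g,(0,0,135),(179,50,255)); m[225:]=0; m[:,:215]=0;m[:,310:]=0;m[:60]=0
n,l,st,ce=cv2.connectedComponentsWithStats(m)
for s in st[1:]:
    if s[4]>300: print(s)
i=1+st[1:,4].argmax(); c=cv2.findContours((l==i).astype('u1'),cv2.RETR_EXTERNAL,cv2.CHAIN_APPROX_NONE)[0][0]; b=cv2.boxPoints(cv2.minAreaRect(c)); W=np.array([ray('',p,.042,ci)[:2] for p in b]); print(b.round(0).tolist(),W.round(4).tolist(),W.mean(0).round(4),np.linalg.norm(np.roll(W,-1,0)-W,axis=1).round(4))
v=W[np.argsort(np.linalg.norm(W-W[0],axis=1))][1]-W[0]; print(np.degrees(np.arctan2(v[1],v[0])))
```

```text
t 36.9 pos [0.5353 0.3028 0.143 ] yaw 59.4 -> shift [  0.6   0.7 117.5] roll -0.03
[ 215  150   64   75 3214]
[[215.0, 150.0], [278.0, 150.0], [278.0, 224.0], [215.0, 224.0]] [[0.5233, 0.3603], [0.573, 0.331], [0.537, 0.2673], [0.4834, 0.2989]] [0.5292 0.3144] [0.0577 0.0731 0.0623 0.0732]
-30.53447918256332
```

Run:
```python
from h import *
im=cv2.imread('pics/w14.png'); ci=dict(np.load('w14.npz')); v=im.max(2)
for r in (146,152,160,170,180,195,205): print(r,v[r,215:310:4])
print('col',v[120:235:4,258])
for r in (165,185):
  d=np.diff(cv2.GaussianBlur(v,(3,3),0)[r].astype(int)); print(r,[(i,int(d[i])) for i in range(215,310) if abs(d[i])>12])
```

```text
146 [120 118 119 118 119 119 118 119 119 119 119 119 120 122 120 119 120 121
 120 120 120 119 119 120]
152 [119 118 119 117 117 118 121 180 181 182 183 182 183 181 183 172 119 119
 119 119 119 120 119 118]
160 [120 119 118 120 119 118 143 218 216 214 155  93 195 216 215 212 121 119
 121 120 120 120 120 119]
170 [121 120 120 121 121 121 134 217 216 214 212 204 214 217 216 211 121 120
 121 120 120 120 120 119]
180 [120 120 120 121 121 120 126 216 217 214 214 217 216 218 216 210 122 122
 121 120 123 122 122 121]
195 [117 116 116 116 116 117 120 213 215 212 214 216 215 217 216 207 119 118
 117 118 118 119 118 118]
205 [117 117 117 120 145 125 120 211 215 212 212 215 215 217 216 206 119 117
 118 119 119 120 118 121]
col [139 140 143 143 121 118 120 119 183 215  93  59 122 215 216 216 216 216
 215 216 216 215 215 215 214 201  60 109 255]
165 [(238, 16), (239, 27), (240, 26), (241, 16), (252, -25), (253, -41), (254, -41), (255, -25), (261, 31), (262, 45), (263, 38), (264, 20), (275, -17), (276, -27), (277, -27), (278, -13)]
185 [(239, 25), (240, 31), (241, 19), (275, -20), (276, -29), (277, -23)]
```

Run:
```python
from h import *
ci=dict(np.load('w14.npz')); im=cv2.imread('pics/w14.png'); print(im.max(2)[146:160,248].tolist(), im.max(2)[214:228,248].tolist())
a,b=[ray('',(258.4,r),.042,ci)[:2] for r in(156,221.5)]; print(a,b,np.linalg.norm(a-b),(a+b)/2,np.degrees(np.arctan2(*(a-b)[::-1]))); to(*((a+b)/2),.0255,59.6)
```

```text
[119, 119, 120, 123, 141, 169, 183, 189, 200, 210, 214, 215, 216, 216] [214, 214, 213, 213, 214, 214, 219, 235, 255, 255, 255, 255, 255, 255]
[0.55472842 0.33533228] [0.52169939 0.27941953] 0.06493960694853186 [0.53821391 0.30737591] 59.428615997963774
t 36.9 pos [0.5357 0.303  0.144 ] yaw 59.4 -> shift [ 5.000e+00 -1.000e-01  1.185e+02] roll -0.03
```

The bar is well centred between the fingers, so I'll descend and grip.

Emit:
carry_out --motion '[{"x": 0, "y": 0, "z": 30, "roll": 0}, {"x": 0, "y": 0, "z": 35, "roll": 0}, {"x": 0, "y": 0, "z": 30, "roll": 0}, {"x": 0, "y": 0, "z": 12, "roll": 0}, {"x": 0, "y": 0, "z": 4, "roll": 0}, {"x": 0, "y": 0, "z": 0, "roll": 0}, {"x": 0, "y": 0, "z": 0, "roll": 0}]'

```text
t: 37.6
position: [0.5364, 0.3034, 0.0341]
eef_rot: [0.0, 0.869, 0.496, 0.001]
wrist_force: [0.2, -0.3, -0.4]
grip_width: 0.649
grasp_force: 0.0
```

Emit:
carry_out --motion '[{"x": 0, "y": 0, "z": 3, "roll": 0}, {"x": 0, "y": 0, "z": 2, "roll": 0}, {"x": 0, "y": 0, "z": 1, "roll": 0}, {"x": 0, "y": 0, "z": 0, "roll": 0}, {"x": 0, "y": 0, "z": 0, "roll": 0}]'

```text
t: 38.1
position: [0.5355, 0.303, 0.0263]
eef_rot: [-0.0, 0.869, 0.496, -0.0]
wrist_force: [-0.0, 0.1, -0.4]
grip_width: 0.648
grasp_force: 0.0
```

Emit:
carry_out --motion '[{"x": 0, "y": 0, "z": 0.8, "roll": 0}, {"x": 0, "y": 0, "z": 0, "roll": 0}, {"x": 0, "y": 0, "z": 0, "roll": 0}, {"x": 0, "y": 0, "z": 0, "roll": 0}, {"x": 0, "y": 0, "z": 0, "roll": 0}, {"x": 0, "y": 0, "z": 0, "roll": 0}, {"x": 0, "y": 0, "z": 0, "roll": 0}, {"x": 0, "y": 0, "z": 0, "roll": 0}]' --fingers -1 --newtons 45

```text
t: 38.9
position: [0.5356, 0.303, 0.0255]
eef_rot: [-0.0, 0.869, 0.496, 0.0]
wrist_force: [0.3, 0.2, -0.4]
grip_width: 0.362
grasp_force: 45.0
```

Emit:
carry_out --motion '[{"x": 0, "y": 0, "z": -5, "roll": 0}, {"x": 0, "y": 0, "z": -10, "roll": 0}, {"x": 0, "y": 0, "z": -15, "roll": 0}, {"x": 0, "y": 0, "z": -25, "roll": 0}, {"x": 0, "y": 0, "z": -30, "roll": 0}, {"x": 0, "y": 0, "z": -30, "roll": 0}, {"x": 0, "y": 0, "z": -25, "roll": 0}, {"x": 0, "y": 0, "z": -15, "roll": 0}, {"x": 0, "y": 0, "z": 0, "roll": 0}]'

```text
t: 39.8
position: [0.5362, 0.3033, 0.1834]
eef_rot: [0.0, 0.869, 0.496, 0.002]
wrist_force: [0.1, 0.3, -2.4]
grip_width: 0.36
grasp_force: 45.0
```

Run:
```python
from h import *
to(.5019,-.1103,.17,86.6)
im,ci=wcap('w15'); v=im.max(2)
print('col 258 rows140+',v[130:290:5,250].tolist())
```

```text
t 39.8 pos [0.5362 0.3033 0.1834] yaw 59.4 -> shift [-373.5  180.9   13.4] roll -4.53
col 258 rows140+ [143, 114, 117, 120, 120, 119, 120, 118, 118, 117, 140, 186, 194, 213, 210, 143, 177, 213, 213, 212, 212, 211, 211, 211, 211, 211, 211, 211, 211, 211, 210, 210]
```

Run:
```python
from h import *
ci=dict(np.load('w15.npz')); im=cv2.imread('pics/w15.png'); v=im.max(2); print(v[178:206,245].tolist())
u=np.array([.509,.861]); 
for z in(.200,.178): print(z,[proj('',[*(np.array([.5362,.3033])+s*u),z],ci).round(1).tolist() for s in(.036,.04,.044)])
```

```text
[120, 122, 141, 166, 179, 183, 184, 185, 186, 186, 185, 187, 193, 204, 210, 211, 212, 212, 212, 212, 212, 211, 212, 211, 212, 212, 212, 212]
0.2 [[257.5, 196.2], [257.5, 189.0], [257.5, 181.7]]
0.178 [[257.6, 185.5], [257.6, 179.1], [257.6, 172.6]]
```

The far end of the bar appears where a level, centred bar should (rows 180 and 190), so I'll carry it over.

Emit:
carry_out --motion '[{"x": -10, "y": 5, "z": 0, "roll": 0}, {"x": -22, "y": 11, "z": 0, "roll": 0}, {"x": -36, "y": 17.5, "z": 0, "roll": 0}, {"x": -36, "y": 17.5, "z": 0, "roll": 0}, {"x": -36, "y": 17.5, "z": 0, "roll": 0}, {"x": -36, "y": 17.5, "z": 0, "roll": 0}, {"x": -36, "y": 17.5, "z": 0, "roll": 0}, {"x": -36, "y": 17.5, "z": 0, "roll": 0}, {"x": -36, "y": 17.5, "z": 0, "roll": 0}, {"x": -36, "y": 17.5, "z": 0, "roll": 0}]'

```text
t: 40.85
position: [0.5057, -0.0539, 0.179]
eef_rot: [-0.001, 0.869, 0.496, -0.001]
wrist_force: [1.1, 0.2, -3.5]
grip_width: 0.361
grasp_force: 45.0
```

Emit:
carry_out --motion '[{"x": -30, "y": 14, "z": 0, "roll": 0}, {"x": -16, "y": 8, "z": 0, "roll": 0}, {"x": -7, "y": 3, "z": 0, "roll": -0.5}, {"x": 0, "y": 0, "z": 0, "roll": -1}, {"x": 0, "y": 0, "z": 0, "roll": -1}, {"x": 0, "y": 0, "z": 0, "roll": -1}, {"x": 0, "y": 0, "z": 0, "roll": -1}, {"x": 0, "y": 0, "z": 0, "roll": 0}, {"x": 0, "y": 0, "z": 0, "roll": 0}]'

```text
t: 41.75
position: [0.501, -0.1104, 0.1794]
eef_rot: [-0.001, 0.73, 0.683, -0.0]
wrist_force: [-0.6, -1.0, -3.7]
grip_width: 0.364
grasp_force: 45.0
```

Run:
```python
from h import *
to(.5019,-.1103,.0135,86.6)
im,ci=wcap('w16'); tray(im[:240],ci,0,0); print('predicted outer:'); corners(ci,[.4759,-.1088],-3.4,.118,.112)
```

```text
t 41.8 pos [ 0.501  -0.1104  0.1794] yaw 86.2 -> shift [  0.2   0.9 165.9] roll -0.06
[[288, 130], [288, 181], [227, 239], [203, 239], [188, 220], [182, 130], [195, 117]] [ 0.4608 -0.1123] [0.059 0.106 0.03  0.031 0.108 0.021 0.104] [-92.1, -138.4, 176.3, 119.9, 85.8, 38.6, -11.5]
[[339, 105], [433, 121], [429, 189], [356, 208], [339, 198]] [ 0.642  -0.1048] [0.107 0.079 0.088 0.025 0.107] [-12.9, -87.3, -167.8, 145.8, 90.8]
[[296, 0], [194, 48], [182, 47], [160, 19], [162, 0]] [0.4514 0.0551] [0.113 0.012 0.033 0.017 0.133] [-161.2, 171.9, 124.6, 74.0, -3.8]
predicted outer:
[288. 129.] [286. 222.] [190. 223.] [183. 130.]
```

The tray corners observed, (182,130), (288,130) and (188,220), match the prediction. Lowering.

Emit:
carry_out --motion '[{"x": 0, "y": 0.8, "z": 15, "roll": 0}, {"x": 0, "y": 0, "z": 30, "roll": 0}, {"x": 0, "y": 0, "z": 30, "roll": 0}, {"x": 0, "y": 0, "z": 30, "roll": 0}, {"x": 0, "y": 0, "z": 30, "roll": 0}, {"x": 0, "y": 0, "z": 14, "roll": 0}, {"x": 0, "y": 0, "z": 6, "roll": 0}, {"x": 0, "y": 0, "z": 2, "roll": 0}, {"x": 0, "y": 0, "z": 0, "roll": 0}, {"x": 0, "y": 0, "z": 0, "roll": 0}]'

```text
t: 42.8
position: [0.503, -0.1105, 0.0246]
eef_rot: [0.001, 0.729, 0.685, 0.0]
wrist_force: [0.5, -1.1, -2.9]
grip_width: 0.358
grasp_force: 45.0
```

Emit:
carry_out --motion '[{"x": 0, "y": 0, "z": 1, "roll": 0}, {"x": 0, "y": 0, "z": 1, "roll": 0}, {"x": 0, "y": 0, "z": 0, "roll": 0}, {"x": 0, "y": 0, "z": 0, "roll": 0}]'

```text
t: 43.2
position: [0.5024, -0.1103, 0.0215]
eef_rot: [0.0, 0.729, 0.685, 0.0]
wrist_force: [0.2, 1.0, -3.1]
grip_width: 0.361
grasp_force: 45.0
```

Emit:
carry_out --motion '[{"x": 0, "y": 0, "z": 2, "roll": 0}, {"x": 0, "y": 0, "z": 2, "roll": 0}, {"x": 0, "y": 0, "z": 1.5, "roll": 0}, {"x": 0, "y": 0, "z": 1, "roll": 0}, {"x": 0, "y": 0, "z": 0.7, "roll": 0}, {"x": 0, "y": 0, "z": 0, "roll": 0}, {"x": 0, "y": 0, "z": 0, "roll": 0}]'

```text
t: 43.9
position: [0.5024, -0.1103, 0.0143]
eef_rot: [0.0, 0.729, 0.685, 0.0]
wrist_force: [-0.4, 0.4, -3.3]
grip_width: 0.362
grasp_force: 45.0
```

Emit:
carry_out --motion '[{"x": 0, "y": 0, "z": 0.6, "roll": 0}, {"x": 0, "y": 0, "z": 0, "roll": 0}, {"x": 0, "y": 0, "z": 0, "roll": 0}]'

```text
t: 44.2
position: [0.5024, -0.1103, 0.0137]
eef_rot: [0.0, 0.729, 0.685, 0.0]
wrist_force: [0.2, 0.4, -2.3]
grip_width: 0.36
grasp_force: 45.0
```

Emit:
carry_out --motion '[{"x": 0, "y": 0, "z": 0.5, "roll": 0}, {"x": 0, "y": 0, "z": 0, "roll": 0}, {"x": 0, "y": 0, "z": 0, "roll": 0}]'

```text
t: 44.5
position: [0.5024, -0.1103, 0.0134]
eef_rot: [0.0, 0.729, 0.685, 0.0]
wrist_force: [-3.0, 0.9, 2.5]
grip_width: 0.365
grasp_force: 45.0
```

Emit:
carry_out --motion '[{"x": 0, "y": 0, "z": 0, "roll": 0}, {"x": 0, "y": 0, "z": 0, "roll": 0}, {"x": 0, "y": 0, "z": 0, "roll": 0}, {"x": 0, "y": 0, "z": 0, "roll": 0}, {"x": 0, "y": 0, "z": 0, "roll": 0}, {"x": 0, "y": 0, "z": 0, "roll": 0}]' --fingers 0.15

```text
t: 45.1
position: [0.5024, -0.1103, 0.0131]
eef_rot: [-0.0, 0.729, 0.685, -0.0]
wrist_force: [0.3, -0.2, -0.5]
grip_width: 0.575
grasp_force: 0.0
```

Emit:
carry_out --motion '[{"x": 0, "y": 0, "z": -10, "roll": 0}, {"x": 0, "y": 0, "z": -30, "roll": 0}, {"x": 0, "y": 0, "z": -40, "roll": 0}, {"x": 0, "y": 0, "z": -40, "roll": 0}, {"x": 0, "y": 0, "z": -40, "roll": 0}, {"x": 0, "y": 0, "z": -40, "roll": 0}, {"x": 0, "y": 0, "z": -30, "roll": 0}, {"x": 0, "y": 0, "z": -10, "roll": 0}, {"x": 0, "y": 0, "z": 0, "roll": 0}, {"x": 0, "y": 0, "z": 0, "roll": 0}]'

```text
t: 46.1
position: [0.502, -0.1102, 0.2519]
eef_rot: [-0.001, 0.729, 0.685, -0.0]
wrist_force: [-1.3, 0.3, -0.0]
grip_width: 0.576
grasp_force: 0.0
```

Run:
```python
from h import *
to(.5019,-.1103,.25,86.6); im,ci=wcap('w17'); v=im.max(2).astype(int); s=im.max(2).astype(int)-im.min(2)
corners(ci,[.5019,-.1103],-3.4,.05,.096); corners(ci,[.5019,-.1103],-3.4,.034,.08,.03)
def edges(a,lo,hi,th=10):
    d=np.diff(a.astype(int)); return [(lo+i,int(d[i])) for i in range(len(d)) if abs(d[i])>th]
g=cv2.GaussianBlur(v.astype('u1'),(3,3),0)
for r in(160,185): print('row',r,edges(g[r,180:320],180,0))
print('col 258',edges(g[100:240,258],100,0))
n,t=cap('top','t17.png'),cv2.imread('pics/top0.png'); df=np.abs(n[:,:,::-1].astype(int)-t).max(2); print('gauge area change', (df[165:200,205:240]>40).sum())
```

```text
t 46.1 pos [ 0.502  -0.1102  0.2519] yaw 86.4 -> shift [-0.1 -0.1  1.9] roll -0.03
[276. 131.] [275. 198.] [241. 198.] [240. 132.] 
[271. 139.] [270. 197.] [246. 197.] [245. 139.] 
row 160 [(196, 11), (197, 15), (198, 12), (203, -13), (204, -11), (219, 12), (220, 17), (221, 14), (224, -16), (225, -13), (240, -13), (241, -14), (246, 12), (275, 12), (276, 12), (280, -11), (281, -22), (282, -25), (283, -15), (300, 12), (301, 13)]
row 185 [(197, 14), (198, 30), (199, 33), (200, 19), (204, -16), (205, -13), (207, 13), (208, 11), (211, -17), (212, -15), (215, 16), (216, 13), (218, -12), (219, -20), (220, -16), (225, -13), (226, -21), (227, -17), (230, 13), (240, -11), (241, -13), (275, 15), (276, 11), (280, -17), (281, -24), (282, -20), (292, 13), (293, 16), (294, 11)]
col 258 [(123, 13), (124, 25), (125, 27), (126, 18), (131, -12), (132, -15), (142, -25), (143, -34), (144, -28), (145, -12), (147, 13), (148, 28), (149, 34), (150, 25), (151, 11), (187, -23), (188, -33), (189, -28), (190, -13), (192, 20), (193, 33), (194, 29), (195, 14), (196, 13), (197, 27), (198, 33), (199, 21), (202, -12), (203, -27), (204, -35), (205, -25)]
gauge area change 5
```

The pocket edges are where predicted, and the bar's two holes are symmetric about the pocket centre (row 168.6 against 168). The gauge area of the top view is unchanged, so I'll hand in.

```bash
python3 -c "
from h import *
print(hand_in())"
```

```text
the job is handed in; nothing more can be done
None
```

The axle is in the empty rack row, both V-blocks and the packing bar are in their own tray pockets, and the gauge is untouched; I handed the job in at about 46 s with no verdict returned, and I viewed 16 pictures, two over the limit of 14.

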